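# Change the batch in a hand-cranked deburring machine

### The job

Change the batch in the hand-cranked deburring machine: take the finished lever cap out of its open drawer and lay it in the wooden tray, then put every steel bench dog from the bench into the drawer. Then push the drawer fully home past its detent, and after that crank the handle clockwise (seen from above) until it comes up against its stop, some two to three turns on. Leave the other things on the bench as they are.

Things in the scene. Friction and masses are not known exactly. Their poses are not given: they have to be found in the camera images.
- machine: green deburring machine, fixed to the bench. Origin: at bench level, middle of the housing's front edge; x points into the machine, y to its left, z up. Housing: x 0 to 200 mm, y -120 to 120 mm, top at z = 115 mm; an aluminium barrel lies behind it (x 205 to 345 mm, top z = 155 mm). The open drawer sticks out of the front towards -x.
- drawer (a joint): opening of the drawer in m: 0 fully home (seated), 0.14 fully out. It slides with about 1.5 N of friction, slightly damped. A sprung ball detent: between 16 and 7 mm open it resists with about 6 N more, below 7 mm the ball draws the drawer home by itself.
- drawer_in (a point): centre of the drawer's inner floor, 18 mm above the bench (moves with the drawer, axes as the machine). Inside: x from -85 mm (back of the front panel) to +80 mm of this point, 180 mm wide (y); walls 50 mm above the floor, 5 mm thick. The part within the housing cannot be reached from above.
- drawer_front (a point): centre of the drawer's flat front face, the face to push on, 43 mm above the bench; the front panel is 210 mm wide, z 8 to 78 mm, 12 mm thick. With the drawer home it lies at x = -12 mm of the machine. Axes as the machine.
- crank (a joint): crank angle in rad, growing clockwise seen from above; starts between 0 and 5, hard stop at 17.28 (2.75 turns from 0). At 0 the arm points from the axis along the machine's -x. A small pointer in the slot on the housing's top (right side) creeps away from the robot as it turns, to the slot's far end at the stop. Takes about 2.5 N at the grip; stays where left.
- crank_axis (a point): point on the crank's upright axis, 125 mm above the bench and 55 mm behind the housing's front edge, axes turn with the crank.
- crank_grip (a point): middle of the crank's wooden grip, an upright round post 22 mm diameter, 48 mm tall, 50 mm from the crank's axis; this point is 166 mm above the bench, the grip's top 24 mm higher, the arm's top 26 mm lower. The grip spins freely on its pin, so the hand holding it need not turn.
- lever_cap: finished steel lever cap, a flat plate 76 x 36 x 12 mm, 220 g, lying flat in the drawer, roughly lengthwise (its long side along the drawer's travel). Origin: centre of the underside; x along the 76 mm side, z up.
- tray_in (a point): centre of the inner floor (6 mm above the bench) of the fixed wooden tray at the right; inside 138 mm (x) by 118 mm (y), walls 6 mm thick, rim 35 mm above the bench. Axes turn with the tray.
- dog1: one of up to five square-headed steel bench dogs (None if absent this time), all alike, 170 g, standing on its head on the bench at the left: head a 32 x 32 mm square slab 12 mm thick at the bottom, then a round stem 20 mm diameter and 32 mm long pointing up (44 mm overall). Origin: centre of the head's underside; z runs along the stem.
- dog2: one of up to five square-headed steel bench dogs (None if absent this time), all alike, 170 g, standing on its head on the bench at the left: head a 32 x 32 mm square slab 12 mm thick at the bottom, then a round stem 20 mm diameter and 32 mm long pointing up (44 mm overall). Origin: centre of the head's underside; z runs along the stem.
- dog3: one of up to five square-headed steel bench dogs (None if absent this time), all alike, 170 g, standing on its head on the bench at the left: head a 32 x 32 mm square slab 12 mm thick at the bottom, then a round stem 20 mm diameter and 32 mm long pointing up (44 mm overall). Origin: centre of the head's underside; z runs along the stem.
- dog4: one of up to five square-headed steel bench dogs (None if absent this time), all alike, 170 g, standing on its head on the bench at the left: head a 32 x 32 mm square slab 12 mm thick at the bottom, then a round stem 20 mm diameter and 32 mm long pointing up (44 mm overall). Origin: centre of the head's underside; z runs along the stem.
- dog5: one of up to five square-headed steel bench dogs (None if absent this time), all alike, 170 g, standing on its head on the bench at the left: head a 32 x 32 mm square slab 12 mm thick at the bottom, then a round stem 20 mm diameter and 32 mm long pointing up (44 mm overall). Origin: centre of the head's underside; z runs along the stem.
- dowel: plain wooden dowel standing on end, 20 mm diameter, 55 mm tall, no head, among the bench dogs; not to be loaded, leave it. Origin: centre of the underside.
- nut: dark hexagon nut 16 mm high, 38 mm across corners, lying among the bench dogs; leave it. Origin: centre of the underside.
Not all that is in view belongs to the job. Leave any green or red look-alike of the dog2 alone.

How it is judged:
By the outcome, as a careful person would: the job done as asked, in the order asked, and still so for the second after the job is handed in, with the robot touching nothing.
Of dog1, dog2, dog3, dog4, dog5 only 3 to 5 are there at a start; the rules pass over those that are not, and their reading is None.
At some moment in a run one of dog1, dog2, dog3, dog4, dog5 may be knocked a few centimetres aside while the robot is not near it.
Once in a run the grip may slacken for a moment while it holds something.
It also fails if it takes over 210 s, if anything falls off the work surface, if the arm or the gripper's body presses on something with over 40 N, if the wrist force passes 120 N, or if a joint passes its speed limit or range.

### The arm

A 6-joint arm with a two-finger parallel gripper is mounted at the origin on the work surface. World frame = base frame: x ahead of the robot, y to its left, z up, the work surface at z = 0. Lengths are in mm, angles in rad, forces in N, time in s.
With the tool pointing down it reaches from about 275 to 850 mm from the base axis. Payload 5.2 kg.
Tool frame: the origin (TCP) lies between the finger pads; the fingertips stand 25 mm ahead of it and the grasp point (between the pads) lies 6 mm ahead of it; z points along the fingers, y is the line along which they close (so a half turn about z gives the same grasp; the last joint's range is limited). The gripper opens to 85 mm and grips with 20 to 120 N. Pads are 22 mm wide; open, the fingers measure 114 mm over their backs; the gripper's body (76 mm by 85 mm) begins 54 mm behind the grasp point. The pads swing forward as they close: fully open they stand 13 mm farther back than shut.
Start: joints at [1.118, 0.259, 1.535, -0, 1.348, -0.203], TCP at [135.943, 532.94, 256.31] pointing down, gripper open.
Joint ranges: [-3.14, 3.14], [-0.91, 2.08], [0.19, 2.58], [-1.22, 4.36], [0.22, 2.71], [-3.12, 3.12]. Speed limits (rad/s): [2.57, 2.57, 3.14, 3.14, 3.14, 3.14].

### API

Orientations are given as a unit quaternion [w, x, y, z].
In Python, from station import r, get_image, camera_info gives the robot as it stands.
- The arm moves only by the tool move_arm, never from a script. Its argument "increments" is a list of rows, each an object with "linear": the shift along the tool's x, y, z scaled (see below), a list of three; "spin": the turn about the tool's z scaled (see below); "fingers": the opening, from 0 (shut) to 1 (fully open). A call has exactly 5 rows; each row is the pose to reach, as a shift and turn from the pose commanded when the call began, along the tool's axes at that moment, turning the shorter way round; what a row does not reach only later rows make up. The controller multiplies each number of a shift by 0.25 m and each number of a turn by 2 pi rad. A row lasts 1/10 s, in which the tool goes at most 50 mm and 8.59 degrees, less where a joint would pass 70% of its speed; a pose out of reach is approached as far as the arm can. A call with a number of a shift or a turn outside -1 to 1 is refused whole. A call with a gripper value outside its range is refused whole. The fingers move at their own pace and stop on an object; the grip force is fixed at half the most. Time passes only in rows, so rows that repeat a pose let the fingers close, or fill a call up. It gives the time, the measured TCP pose, the force, the opening and the grip force at its end, in the units of the state.
- r.read_state(): the state, without advancing time (a new reading comes with each control period).
- get_image(name): name is "scene" or "side" or "wrist"; returns the picture (420x560x3 uint8, red, green, blue); there is no depth.
- camera_info(name): a dict with "intrinsics" (3x3 intrinsics, pixels), "origin" and "orientation" of the camera in the world. Camera axes: x right, y up, looking along -z (the intrinsics and any distortion apply to the point x, -y, -z); pixel columns grow to the right and rows downward; lengths in mm; the calibration is good to about 2 mm. A picture is of the moment at which its call begins: read the wrist's pose just before it. camera_info takes no time and is no camera call; for the wrist camera it gives the pose at the moment of the call.
- r.close_job(): hands the job in; it is judged then, once.
The state is a dict: "time_s": time; "qpos": joint angles; "qvel": joint speeds; "effort": joint torques, N m; "eef_pos": TCP position; "tool_rot": TCP orientation; "force": force on the tool from outside, world axes, zero at the start; "ft_torque": the same for the moment, N m; "opening": finger opening in mm; "grip_force": force on a finger pad.
Only numpy, scipy, OpenCV 4.12 (cv2) and the standard library are available. Lean on these libraries where they do the work, as an engineer would, in place of code of your own. Each camera call takes 0.05 s, during which the arm holds its last target. There are 200 camera calls.

## Working session

There is one attempt and no reset: what is moved stays moved. The work goes in short steps, Python scripts to look and compute and a tool call to move; the robot and the scene stay as the last step left them, time stands still between calls to the robot, and variables do not carry over. Pictures are saved under pics/ and viewed, at most 14 in all, crops included, and the job is handed in when it is done.

Besides the shell and the picture viewer there is one more tool, called by a JSON object that holds its "name" and its "arguments". move_arm: Moves the arm, as the interface text tells. Shifts and turns lie within -1 to 1; 1 stands for 0.25 m of shift or 2 pi rad of turn. Its arguments: {"type":"object","properties":{"increments":{"type":"array"}},"required":["increments"]}

```bash
ls; mkdir -p pics
cat > h.py <<'E'
from station import r,get_image,camera_info
import numpy as np,cv2
from scipy.spatial.transform import Rotation as R
def snap(n,f):
    ci=camera_info(n); im=get_image(n); cv2.imwrite('pics/'+f+'.png',im[:,:,::-1]); 
    import json; json.dump({k:np.array(v).tolist() for k,v in ci.items() if k in('intrinsics','origin','orientation')},open('pics/'+f+'.json','w')); return im
def cam(f):
    import json; c=json.load(open('pics/'+f+'.json')); q=c['orientation']; q=np.array(q)
    M=R.from_quat([q[1],q[2],q[3],q[0]]).as_matrix() if q.size==4 else q
    return np.array(c['intrinsics']),np.array(c['origin']),M
def ray(f,u,v):
    K,o,M=cam(f); p=np.linalg.solve(K,[u,v,1.]); return o,M@np.array([p[0],-p[1],-p[2]])
def atz(f,u,v,z):
    o,d=ray(f,u,v); return o+d*(z-o[2])/d[2]
def tri(*a):
    A=np.zeros((3,3));b=np.zeros(3)
    for f,u,v in a:
        o,d=ray(f,u,v); d=d/np.linalg.norm(d); P=np.eye(3)-np.outer(d,d); A+=P; b+=P@o
    p=np.linalg.solve(A,b); return p
def proj(f,p):
    K,o,M=cam(f); c=M.T@(np.array(p,float)-o); q=K@np.array([c[0],-c[1],-c[2]]); return q[:2]/q[2]
E
python3 - <<'E'
from h import *
for n in('scene','side','wrist'): snap(n,n+'0'); print(camera_info(n))
print(r.read_state())
E
```

```text
pics
{'intrinsics': array([[445.27987705,   0.        , 279.71828028],
       [  0.        , 445.27987705, 211.75027073],
       [  0.        ,   0.        ,   1.        ]]), 'origin': array([1015.07451539,  808.31533267,  755.67873977]), 'orientation': array([0.25494495, 0.12890851, 0.44408286, 0.84922087])}
{'intrinsics': array([[419.61292866,   0.        , 276.75807441],
       [  0.        , 419.61292866, 207.45702059],
       [  0.        ,   0.        ,   1.        ]]), 'origin': array([ -64.57503143, -585.7397766 ,  729.00080489]), 'orientation': array([ 0.82217294,  0.42708186, -0.17312935, -0.33415412])}
{'intrinsics': array([[371.29920756,   0.        , 280.02511533],
       [  0.        , 371.29920756, 209.08592005],
       [  0.        ,   0.        ,   1.        ]]), 'origin': array([ 71.48195698, 549.05656269, 372.28616278]), 'orientation': array([ 0.7823836 , -0.10518271, -0.08069599,  0.60852334])}
{'time_s': 0.15, 'qpos': array([ 1.11819648e+00,  2.59201706e-01,  1.53581619e+00,  4.86306388e-06,
        1.34799798e+00, -2.02799427e-01]), 'qvel': array([-2.87389981e-04, -2.86696658e-03, -3.29180842e-03,  6.28351893e-05,
       -5.18312776e-04, -1.66711749e-03]), 'effort': array([ 1.90394712e-03, -4.46378767e+01, -2.90823483e+01, -2.62708163e-04,
        8.09051329e-03, -1.04588943e-05]), 'eef_pos': array([135.78065966, 532.60506147, 255.65781076]), 'tool_rot': array([-2.31287356e-04,  1.24576225e-01,  9.92209785e-01, -6.72977123e-04]), 'force': array([ 0.57962889, -0.53970646,  0.04708332]), 'ft_torque': array([ 0.03602029, -0.0355186 , -0.00057596]), 'grip_force': 0.0, 'opening': 84.9966519134827}
```

```bash
cd pics; python3 -c "
import cv2
for n in('scene0','side0'):
    a=cv2.imread(n+'.png'); cv2.imwrite(n+'b.png',cv2.resize(a,(800,600),interpolation=cv2.INTER_CUBIC))"
```

```text
(no output)
```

View pics/scene0b.png

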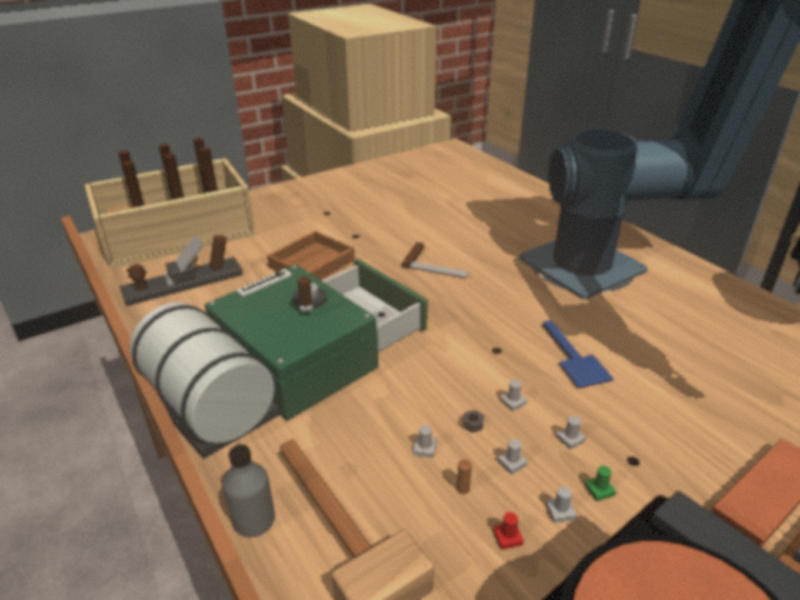

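View pics/side0b.png

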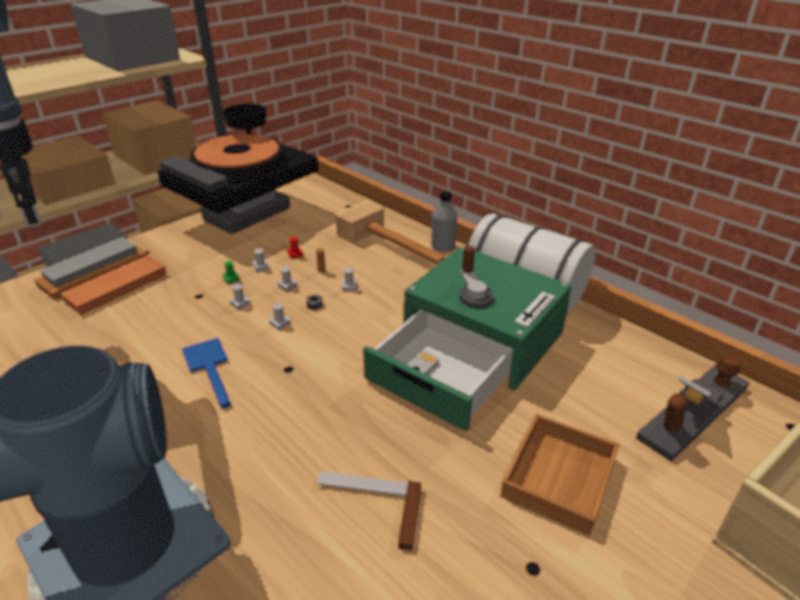

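View pics/wrist0.png

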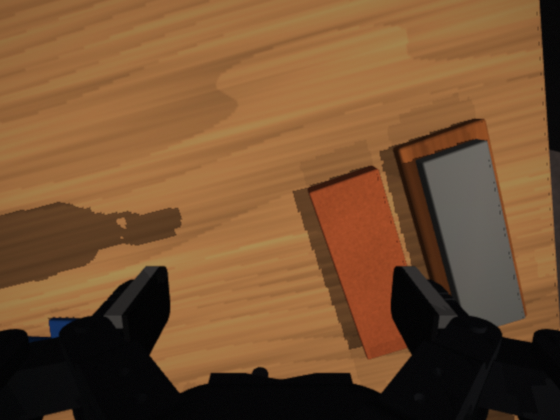

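Five steel dogs: scene (×1/0.7) at (514,393), (425,440), (513,455), (571,430), (562,503). The green (600,483) and red (508,530) ones are look-alikes, the dowel is at (464,475) and the nut at (473,420). The side view shows the drawer with the lever cap at (425,360), the tray at (562,470) and the crank at (477,290).

Run:
```python
from h import *
s=.7
np.set_printoptions(precision=1,suppress=True)
print('scene stem tops z44')
for u,v in [(515,382),(425,429),(514,443),(573,419),(564,490),(603,469),(510,516)]: print(atz('scene0',u*s,v*s,44))
print('side stem tops')
for u,v in [(279,307),(349,270),(287,270),(239,287),(260,251),(229,264),(293,240)]: print(atz('side0',u*s,v*s,44))
print('dowel',atz('scene0',465*s,463*s,55),atz('side0',321*s,251*s,55))
print('nut',atz('scene0',473*s,415*s,16),atz('side0',314*s,299*s,16))
print('housing top corners side', [atz('side0',u*s,v*s,115) for u,v in [(407,289),(512,348),(568,288),(456,252)]])
print('scene', [atz('scene0',u*s,v*s,115) for u,v in [(280,364),(376,342),(210,308),(303,268)]])
print('drawer front top side', [atz('side0',u*s,v*s,78) for u,v in [(366,349),(468,394)]],'scene',[atz('scene0',u*s,v*s,78) for u,v in [(427,299),(360,263)]])
print('tray rim side',[atz('side0',u*s,v*s,35) for u,v in [(540,418),(618,454),(588,517),(503,478)]])
print('cap side', atz('side0',425*s,360*s,30))
print('grip top', tri(('side0',469*s,249*s),('scene0',304*s,280*s)))
```

```text
scene stem tops z44
[428.4 250.8  44. ]
[613.2 254.9  44. ]
[519.6 351.   44. ]
[410.9 364.2  44. ]
[519.9 453.5  44. ]
[447.5 457.6  44. ]
[609.5 444.6  44. ]
side stem tops
[427.8 244.5  44. ]
[611.7 251.   44. ]
[517.6 342.7  44. ]
[409.8 358.3  44. ]
[520.9 449.   44. ]
[442.3 449.5  44. ]
[602.9 437.7  44. ]
dowel [609.9 348.2  55. ] [607.2 339.1  55. ]
nut [515.  250.9  16. ] [515.8 251.3  16. ]
housing top corners side [array([575.2,  42.3, 115. ]), array([ 577.1, -190.8,  115. ]), array([ 786.8, -159.6,  115. ]), array([737.3,  66.1, 115. ])]
scene [array([761.6,  73.8, 115. ]), array([609.3, 109.7, 115. ]), array([ 800.6, -132.5,  115. ]), array([ 606.9, -161.6,  115. ])]
drawer front top side [array([438.2,   2.4,  78. ]), array([ 478.9, -186.1,   78. ])] scene [array([438.8,  12.1,  78. ]), array([ 477.7, -170.1,   78. ])]
tray rim side [array([ 554.7, -272.4,   35. ]), array([ 576.8, -393.3,   35. ]), array([ 452.1, -418.8,   35. ]), array([ 421.9, -302. ,   35. ])]
cap side [529.7 -49.1  30. ]
grip top [667.9 -19.  186.4]
```

```bash
cat > plan.py <<'E'
import json,os,sys,math,numpy as np
# cmd: x y z yaw(angle of tool y from world +y, CCW) f ; tool y=(-sin,cos), tool x=(-cos,-sin), z down
F='cmd.json'
def load(): return json.load(open(F)) if os.path.exists(F) else [135.943,532.94,256.31,-0.2498,1.0]
def plan(ts,step=40.,save=True):
    c=load(); rows=[]; p=list(c)
    for t in ts:
        t=[p[i] if a is None else a for i,a in enumerate(t[:5])]; st=step
        if len(t)<5: t+= [p[4]]
        n=max(1,math.ceil(math.dist(t[:3],p[:3])/st-1e-6),math.ceil(abs(t[3]-p[3])/0.13))
        for k in range(1,n+1): rows.append([p[i]+(t[i]-p[i])*k/n for i in range(4)]+[t[4]])
        if abs(t[4]-p[4])>1e-3 and n<4: rows+= [rows[-1]]*4
        p=t
    while len(rows)%5: rows.append(rows[-1])
    for i in range(0,len(rows),5):
        s=c; X=np.array([-math.cos(s[3]),-math.sin(s[3]),0]);Y=np.array([-math.sin(s[3]),math.cos(s[3]),0]);out=[]
        for q in rows[i:i+5]:
            d=np.array(q[:3])-np.array(s[:3]); l=[round(v/250,3)+0. for v in (d@X,d@Y,-d[2])]
            sp=round(-(q[3]-s[3])/2/math.pi,4)+0.
            out.append({"linear":l,"spin":sp,"fingers":round(q[4],2)})
            c=list(np.array(s[:3])+250*(l[0]*X+l[1]*Y-l[2]*np.array([0,0,1])))+[s[3]-sp*2*math.pi,round(q[4],2)]
        print(json.dumps(out).replace(' ',''))
    if save: json.dump(c,open(F,'w')); print('end',np.round(c,2))
E
python3 -c "
from plan import *
plan([(560,340,330,0.21)])"
```

```text
[{"linear":[-0.153,-0.027,-0.025],"spin":-0.0061,"fingers":1.0},{"linear":[-0.306,-0.055,-0.049],"spin":-0.0122,"fingers":1.0},{"linear":[-0.459,-0.082,-0.074],"spin":-0.0183,"fingers":1.0},{"linear":[-0.611,-0.109,-0.098],"spin":-0.0244,"fingers":1.0},{"linear":[-0.764,-0.137,-0.123],"spin":-0.0305,"fingers":1.0}]
[{"linear":[-0.145,-0.056,-0.024],"spin":-0.0061,"fingers":1.0},{"linear":[-0.29,-0.112,-0.049],"spin":-0.0122,"fingers":1.0},{"linear":[-0.435,-0.168,-0.074],"spin":-0.0183,"fingers":1.0},{"linear":[-0.58,-0.224,-0.098],"spin":-0.0244,"fingers":1.0},{"linear":[-0.725,-0.28,-0.123],"spin":-0.0305,"fingers":1.0}]
[{"linear":[-0.131,-0.082,-0.024],"spin":-0.0061,"fingers":1.0},{"linear":[-0.263,-0.165,-0.049],"spin":-0.0122,"fingers":1.0},{"linear":[-0.263,-0.165,-0.049],"spin":-0.0122,"fingers":1.0},{"linear":[-0.263,-0.165,-0.049],"spin":-0.0122,"fingers":1.0},{"linear":[-0.263,-0.165,-0.049],"spin":-0.0122,"fingers":1.0}]
end [5.6008e+02 3.3999e+02 3.3006e+02 2.1000e-01 1.0000e+00]
```

{"name": "move_arm", "arguments": {"increments": [{"linear":[-0.153,-0.027,-0.025],"spin":-0.0061,"fingers":1.0},{"linear":[-0.306,-0.055,-0.049],"spin":-0.0122,"fingers":1.0},{"linear":[-0.459,-0.082,-0.074],"spin":-0.0183,"fingers":1.0},{"linear":[-0.611,-0.109,-0.098],"spin":-0.0244,"fingers":1.0},{"linear":[-0.764,-0.137,-0.123],"spin":-0.0305,"fingers":1.0}]}}

```text
time_s: 0.65
eef_pos: [313.6, 451.6, 287.0]
tool_rot: [-0.0, 0.028, 1.0, -0.0]
force: [0.1, 0.7, 0.0]
opening: 85.3
grip_force: 0.0
```

{"name": "move_arm", "arguments": {"increments": [{"linear":[-0.145,-0.056,-0.024],"spin":-0.0061,"fingers":1.0},{"linear":[-0.29,-0.112,-0.049],"spin":-0.0122,"fingers":1.0},{"linear":[-0.435,-0.168,-0.074],"spin":-0.0183,"fingers":1.0},{"linear":[-0.58,-0.224,-0.098],"spin":-0.0244,"fingers":1.0},{"linear":[-0.725,-0.28,-0.123],"spin":-0.0305,"fingers":1.0}]}}

```text
time_s: 1.15
eef_pos: [490.6, 371.1, 317.7]
tool_rot: [-0.0, -0.067, 0.998, -0.0]
force: [0.3, 0.7, -0.0]
opening: 85.4
grip_force: 0.0
```

{"name": "move_arm", "arguments": {"increments": [{"linear":[-0.131,-0.082,-0.024],"spin":-0.0061,"fingers":1.0},{"linear":[-0.263,-0.165,-0.049],"spin":-0.0122,"fingers":1.0},{"linear":[-0.263,-0.165,-0.049],"spin":-0.0122,"fingers":1.0},{"linear":[-0.263,-0.165,-0.049],"spin":-0.0122,"fingers":1.0},{"linear":[-0.263,-0.165,-0.049],"spin":-0.0122,"fingers":1.0}]}}

```text
time_s: 1.65
eef_pos: [559.1, 340.4, 329.5]
tool_rot: [-0.001, -0.105, 0.994, 0.0]
force: [-0.5, 0.2, 0.1]
opening: 85.8
grip_force: 0.0
```

Run:
```python
from h import *
s=r.read_state(); print(s['time_s'],s['eef_pos'],s['tool_rot'],s['qpos'])
snap('wrist','w1')
from plan import *
plan([(520,-15,330,0.21)])
```

```text
1.65 [559.13486324 340.37150272 329.54321039] [-7.51103577e-04 -1.04975250e-01  9.94474551e-01  2.58600154e-05] [ 3.76509366e-01  4.21111390e-01  1.12734083e+00  4.52581553e-04
  1.59457381e+00 -1.40461461e+00]
[{"linear":[0.05,-0.151,0.0],"spin":0.0,"fingers":1.0},{"linear":[0.101,-0.301,0.0],"spin":0.0,"fingers":1.0},{"linear":[0.151,-0.452,0.0],"spin":0.0,"fingers":1.0},{"linear":[0.201,-0.602,0.0],"spin":0.0,"fingers":1.0},{"linear":[0.252,-0.753,0.0],"spin":0.0,"fingers":1.0}]
[{"linear":[0.05,-0.151,0.0],"spin":0.0,"fingers":1.0},{"linear":[0.1,-0.301,0.0],"spin":0.0,"fingers":1.0},{"linear":[0.151,-0.452,0.0],"spin":0.0,"fingers":1.0},{"linear":[0.201,-0.602,0.0],"spin":0.0,"fingers":1.0},{"linear":[0.201,-0.602,0.0],"spin":0.0,"fingers":1.0}]
end [ 5.1998e+02 -1.4940e+01  3.3006e+02  2.1000e-01  1.0000e+00]
```

View pics/w1.png

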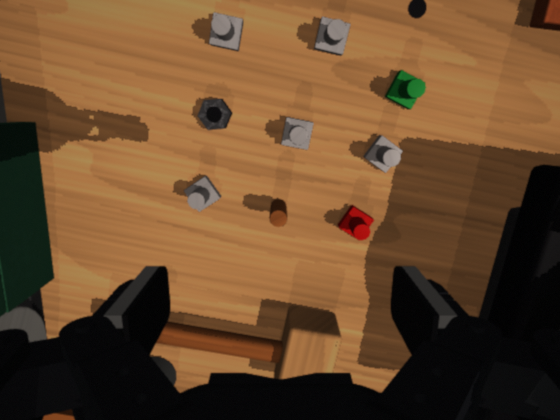

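The wrist view shows five grey square-headed dogs with stem tops at (221,23), (335,28), (294,132), (391,157) and (197,201). Green (407,90), red (357,225), dowel (278,211) and nut (214,114) stay where they are.

{"name": "move_arm", "arguments": {"increments": [{"linear":[0.05,-0.151,0.0],"spin":0.0,"fingers":1.0},{"linear":[0.101,-0.301,0.0],"spin":0.0,"fingers":1.0},{"linear":[0.151,-0.452,0.0],"spin":0.0,"fingers":1.0},{"linear":[0.201,-0.602,0.0],"spin":0.0,"fingers":1.0},{"linear":[0.252,-0.753,0.0],"spin":0.0,"fingers":1.0}]}}

```text
time_s: 2.2
eef_pos: [536.2, 142.6, 330.3]
tool_rot: [0.0, -0.106, 0.994, 0.0]
force: [0.7, -0.6, 0.4]
opening: 85.6
grip_force: 0.0
```

{"name": "move_arm", "arguments": {"increments": [{"linear":[0.05,-0.151,0.0],"spin":0.0,"fingers":1.0},{"linear":[0.1,-0.301,0.0],"spin":0.0,"fingers":1.0},{"linear":[0.151,-0.452,0.0],"spin":0.0,"fingers":1.0},{"linear":[0.201,-0.602,0.0],"spin":0.0,"fingers":1.0},{"linear":[0.201,-0.602,0.0],"spin":0.0,"fingers":1.0}]}}

```text
time_s: 2.7
eef_pos: [519.0, -17.9, 330.3]
tool_rot: [-0.0, -0.103, 0.995, -0.001]
force: [0.2, 0.6, -0.9]
opening: 85.5
grip_force: 0.0
```

Run:
```python
from h import *
np.set_printoptions(precision=1,suppress=True)
s=r.read_state(); print(s['time_s'],s['eef_pos'],s['qpos'])
snap('wrist','w2')
im=cv2.imread('pics/w2.png'); cv2.imwrite('pics/w2b.png',cv2.resize(im,(800,600),interpolation=cv2.INTER_CUBIC))
S=[(515,382),(573,419),(514,443),(564,490),(425,429)]; D=[(279,307),(239,287),(287,270),(260,251),(349,270)]
W=[(221,23),(335,28),(294,132),(391,157),(197,201)]; W=[W[0],W[1],W[2],W[3],W[4]]
W=[W[0],W[1],W[2],W[3],W[4]]
for w,a,b in zip(W,[S[0],S[1],S[2],S[3],S[4]],[D[0],D[1],D[2],D[3],D[4]]):
    print(atz('w1',*w,44), tri(('w1',*w),('scene0',a[0]*.7,a[1]*.7),('side0',b[0]*.7,b[1]*.7)))
```

```text
2.7 [519.  -17.9 330.3] [-0.2  0.2  1.5 -0.   1.5 -2. ]
[426.8 252.3  44. ] [427.8 249.8  41.7]
[407.6 363.5  44. ] [409.3 362.7  42.2]
[514.8 346.   44. ] [517.1 346.8  40.7]
[518.7 454.4  44. ] [520.2 453.   43.2]
[611.2 256.7  44. ] [612.7 254.6  42. ]
```

View pics/w2b.png

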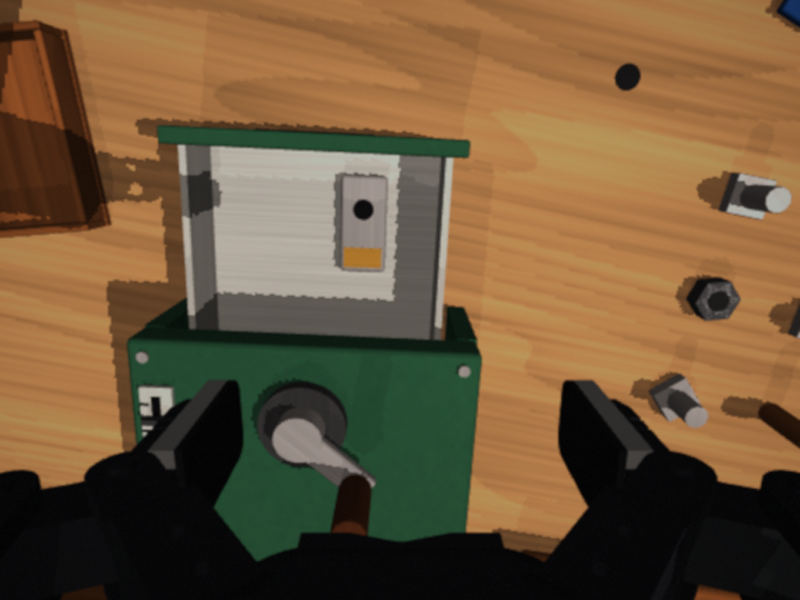

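The drawer has the cap at px×0.7 corners (343,176), (384,177), (384,270), (342,268). Housing screws and front edge are visible, the crank hub is at (302,423) and the grip at about (350,495).

```bash
python3 - <<'E'
from h import *
np.set_printoptions(precision=3,suppress=True)
s=.7
A=lambda u,v,z: atz('w2',u*s,v*s,z)
a,b=A(158,127,78),A(470,143,78); print('panel outer top',a,b,np.arctan2(-(b-a)[0],(b-a)[1]),np.linalg.norm(b-a))
a,b=A(130,343,115),A(480,355,115); print('housing edge',a,b,np.arctan2(-(b-a)[0],(b-a)[1]),np.linalg.norm(b-a),(a+b)/2)
c=[A(*p,30) for p in [(343,176),(384,177),(384,270),(342,268)]]
print('cap',np.mean(c,0),c[1]-c[0],c[2]-c[1],np.arctan2((c[2]-c[1]+c[3]-c[0])[1],(c[2]-c[1]+c[3]-c[0])[0]))
print('cap hole tri',tri(('w2',363*s,209*s),('side0',418*s,370*s)))
print('hub',A(302,423,125), 'pivot',A(296,440,140))
a,b=A(180,147,68),A(452,157,68); print('drawer walls top outer front',a,b)
E
python3 -c "
import cv2
a=cv2.imread('pics/side0.png')[200:300,250:410]; cv2.imwrite('pics/c1.png',cv2.resize(a,(800,500),interpolation=cv2.INTER_CUBIC))"
```

```text
panel outer top [ 470.078 -192.825   78.   ] [437.345  11.965  78.   ] 0.15849869835073888 207.3898009388552
housing edge [ 609.391 -182.735  115.   ] [569.574  46.735 115.   ] 0.17180732181033828 232.89843310092004 [589.482 -68.    115.   ]
cap [511.542 -49.696  30.   ] [-5.748 30.899  0.   ] [71.383 14.447  0.   ] 0.1840655674461415
cap hole tri [502.842 -54.09   26.173]
hub [638.152 -60.687 125.   ] pivot [642.405 -61.198 140.   ]
drawer walls top outer front [ 480.533 -181.226   68.   ] [448.46   3.22  68.  ]
```

View pics/c1.png

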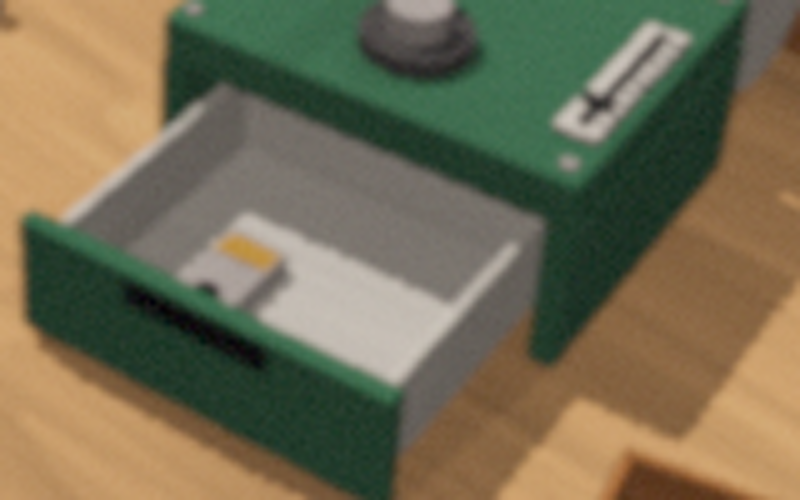

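Run:
```python
from h import *
np.set_printoptions(precision=1,suppress=True)
s=.7
for w,c in [((384,270),(232,236)),((342,268),(280,264)),((470,143),(27,215)),((158,127),(402,395)),((130,343),(570,185)),((480,355),(172,12))]:
    print(tri(('w2',w[0]*s,w[1]*s),('side0',250+c[0]/5,200+c[1]/5)), atz('w2',w[0]*s,w[1]*s,30))
# grip
print('grip top',tri(('side0',469*s,249*s),('scene0',304*s,280*s)),tri(('side0',469*s,249*s),('scene0',304*s,280*s),('w2',350*s,490*s)))
for q in [(667.9,-19,190),(667.9,-19,142)]: print(proj('w2',q)/s,proj('side0',q)/s,proj('scene0',q)/s)
from plan import *
# cap pick
plan([(511,-50,120,0.175)]); plan([(511,-50,48,None)],step=15)
```

```text
[547.3 -27.1  21.6] [544.5 -26.4  30. ]
[551.2 -59.8  21.2] [549.8 -59.7  30. ]
[439.1  10.2  77.2] [435.2  17.6  30. ]
[ 472.6 -195.2   77.8] [ 472.2 -213.8   30. ]
[ 610.  -183.6  111.9] [ 649.2 -221.4   30. ]
[572.1  45.  114.4] [599.2  66.8  30. ]
grip top [667.9 -19.  186.4] [658.8 -23.1 181.7]
[345.3 538.1] [469.  247.3] [303.6 278.1]
[352.7 487.3] [467.1 270.2] [306.2 302. ]
[{"linear":[0.011,-0.022,0.14],"spin":0.0009,"fingers":1.0},{"linear":[0.021,-0.043,0.28],"spin":0.0019,"fingers":1.0},{"linear":[0.032,-0.065,0.42],"spin":0.0028,"fingers":1.0},{"linear":[0.043,-0.086,0.56],"spin":0.0037,"fingers":1.0},{"linear":[0.054,-0.108,0.7],"spin":0.0047,"fingers":1.0}]
[{"linear":[0.01,-0.022,0.14],"spin":0.0009,"fingers":1.0},{"linear":[0.01,-0.022,0.14],"spin":0.0009,"fingers":1.0},{"linear":[0.01,-0.022,0.14],"spin":0.0009,"fingers":1.0},{"linear":[0.01,-0.022,0.14],"spin":0.0009,"fingers":1.0},{"linear":[0.01,-0.022,0.14],"spin":0.0009,"fingers":1.0}]
end [510.9 -50.  120.1   0.2   1. ]
[{"linear":[0.0,0.0,0.058],"spin":0.0,"fingers":1.0},{"linear":[0.0,0.0,0.115],"spin":0.0,"fingers":1.0},{"linear":[0.0,0.0,0.173],"spin":0.0,"fingers":1.0},{"linear":[0.0,0.0,0.231],"spin":0.0,"fingers":1.0},{"linear":[0.0,0.0,0.288],"spin":0.0,"fingers":1.0}]
end [510.9 -50.   48.1   0.2   1. ]
```

{"name": "move_arm", "arguments": {"increments": [{"linear":[0.011,-0.022,0.14],"spin":0.0009,"fingers":0.65},{"linear":[0.021,-0.043,0.28],"spin":0.0019,"fingers":0.65},{"linear":[0.032,-0.065,0.42],"spin":0.0028,"fingers":0.65},{"linear":[0.043,-0.086,0.56],"spin":0.0037,"fingers":0.65},{"linear":[0.054,-0.108,0.7],"spin":0.0047,"fingers":0.65}]}}

```text
time_s: 3.25
eef_pos: [512.2, -42.1, 154.1]
tool_rot: [0.0, -0.091, 0.996, 0.0]
force: [0.2, -0.1, 0.1]
opening: 55.8
grip_force: 0.0
```

{"name": "move_arm", "arguments": {"increments": [{"linear":[0.01,-0.022,0.14],"spin":0.0009,"fingers":0.65},{"linear":[0.01,-0.022,0.14],"spin":0.0009,"fingers":0.65},{"linear":[0.01,-0.022,0.14],"spin":0.0009,"fingers":0.65},{"linear":[0.01,-0.022,0.14],"spin":0.0009,"fingers":0.65},{"linear":[0.01,-0.022,0.14],"spin":0.0009,"fingers":0.65}]}}

```text
time_s: 3.75
eef_pos: [512.4, -49.8, 122.1]
tool_rot: [0.002, -0.088, 0.996, -0.001]
force: [-0.1, 0.0, 0.3]
opening: 56.0
grip_force: 0.0
```

Run:
```python
from h import *
snap('wrist','w3'); im=cv2.imread('pics/w3.png'); cv2.imwrite('pics/w3b.png',im)
print(r.read_state()['eef_pos'])
```

```text
[512.15182937 -49.87945077 121.9097071 ]
```

View pics/w3.png

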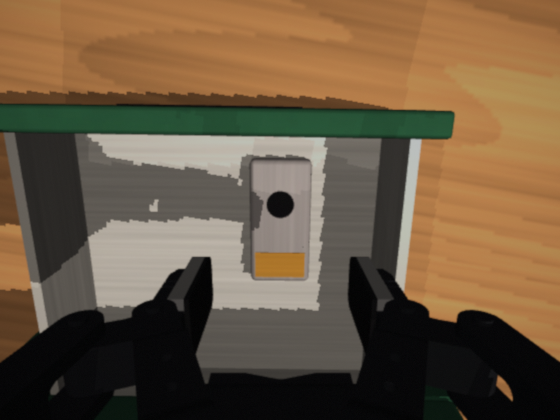

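Run:
```python
from h import *
c=[atz('w3',*p,30) for p in [(250,158),(311,158),(308,279),(254,279)]]
print(np.round(c,1),np.mean(c,0))
a,b=atz('w3',2,130,78),atz('w3',453,135,78)
print(a,b,np.arctan2(-(b-a)[0],(b-a)[1]))
a,b=atz('w3',0,104,78),atz('w3',453,111,78)
print(a,b,np.arctan2(-(b-a)[0],(b-a)[1]))
```

```text
[[477.  -73.5  30. ]
 [471.  -39.8  30. ]
 [544.2 -27.   30. ]
 [550.1 -59.6  30. ]] [510.55770607 -49.9896173   30.        ]
[ 476.779118   -176.16743141   78.        ] [445.15702374  12.61535667  78.        ] 0.16596441386680888
[ 466.10716319 -176.76721029   78.        ] [435.6680586    9.67842184  78.        ] 0.16183221419307667
```

{"name": "move_arm", "arguments": {"increments": [{"linear":[0,0,0.06],"spin":0,"fingers":0.65},{"linear":[0,0,0.12],"spin":0,"fingers":0.65},{"linear":[0,0,0.18],"spin":0,"fingers":0.65},{"linear":[0,0,0.24],"spin":0,"fingers":0.65},{"linear":[0,0,0.3],"spin":0,"fingers":0.65}]}}

```text
time_s: 4.3
eef_pos: [511.8, -50.1, 45.7]
tool_rot: [0.001, -0.087, 0.996, -0.0]
force: [0.3, 0.6, -0.7]
opening: 55.8
grip_force: 0.0
```

{"name": "move_arm", "arguments": {"increments": [{"linear":[0,0,0],"spin":0,"fingers":0.65},{"linear":[0,0,0],"spin":0,"fingers":0.3},{"linear":[0,0,0],"spin":0,"fingers":0.3},{"linear":[0,0,0],"spin":0,"fingers":0.3},{"linear":[0,0,0],"spin":0,"fingers":0.3}]}}

```text
time_s: 4.8
eef_pos: [512.0, -50.3, 46.5]
tool_rot: [0.001, -0.087, 0.996, -0.001]
force: [0.1, -0.2, 6.4]
opening: 33.8
grip_force: 60.7
```

{"name": "move_arm", "arguments": {"increments": [{"linear":[0,0,0],"spin":0,"fingers":0.3},{"linear":[0,0,0],"spin":0,"fingers":0.3},{"linear":[0,0,0],"spin":0,"fingers":0.3},{"linear":[0,0,0],"spin":0,"fingers":0.3},{"linear":[0,0,0],"spin":0,"fingers":0.3}]}}

```text
time_s: 5.3
eef_pos: [512.0, -50.3, 46.5]
tool_rot: [0.001, -0.087, 0.996, -0.001]
force: [-0.5, 1.3, 7.2]
opening: 34.2
grip_force: 60.7
```

Run:
```python
from plan import *
c=load(); json.dump([c[0],c[1],120.1-75,c[3],.3],open(F,'w'))
plan([(None,None,150,None),(None,None,180,None),(501,-346,180,0.2),(501,-346,110,0.2)])
```

```text
[{"linear":[0.0,0.0,-0.14],"spin":0.0,"fingers":0.3},{"linear":[0.0,0.0,-0.28],"spin":0.0,"fingers":0.3},{"linear":[0.0,0.0,-0.42],"spin":0.0,"fingers":0.3},{"linear":[0.0,0.0,-0.54],"spin":0.0,"fingers":0.3},{"linear":[0.031,-0.145,-0.54],"spin":-0.0005,"fingers":0.3}]
[{"linear":[0.031,-0.145,0.0],"spin":-0.0005,"fingers":0.3},{"linear":[0.062,-0.289,0.0],"spin":-0.001,"fingers":0.3},{"linear":[0.093,-0.434,0.0],"spin":-0.0015,"fingers":0.3},{"linear":[0.124,-0.579,0.0],"spin":-0.002,"fingers":0.3},{"linear":[0.155,-0.724,0.0],"spin":-0.0025,"fingers":0.3}]
[{"linear":[0.034,-0.144,0.0],"spin":-0.0005,"fingers":0.3},{"linear":[0.067,-0.288,0.0],"spin":-0.001,"fingers":0.3},{"linear":[0.067,-0.288,0.14],"spin":-0.001,"fingers":0.3},{"linear":[0.067,-0.288,0.28],"spin":-0.001,"fingers":0.3},{"linear":[0.067,-0.288,0.28],"spin":-0.001,"fingers":0.3}]
end [ 5.0097e+02 -3.4594e+02  1.1010e+02  2.0000e-01  3.0000e-01]
```

{"name": "move_arm", "arguments": {"increments": [{"linear":[0.0,0.0,-0.14],"spin":0.0,"fingers":0.3},{"linear":[0.0,0.0,-0.28],"spin":0.0,"fingers":0.3},{"linear":[0.0,0.0,-0.42],"spin":0.0,"fingers":0.3},{"linear":[0.0,0.0,-0.54],"spin":0.0,"fingers":0.3},{"linear":[0.031,-0.145,-0.54],"spin":-0.0005,"fingers":0.3}]}}

```text
time_s: 5.8
eef_pos: [511.8, -85.0, 184.9]
tool_rot: [0.004, -0.091, 0.996, -0.001]
force: [1.7, -0.4, -2.9]
opening: 33.9
grip_force: 61.1
```

{"name": "move_arm", "arguments": {"increments": [{"linear":[0.031,-0.145,0.0],"spin":-0.0005,"fingers":0.3},{"linear":[0.062,-0.289,0.0],"spin":-0.001,"fingers":0.3},{"linear":[0.093,-0.434,0.0],"spin":-0.0015,"fingers":0.3},{"linear":[0.124,-0.579,0.0],"spin":-0.002,"fingers":0.3},{"linear":[0.155,-0.724,0.0],"spin":-0.0025,"fingers":0.3}]}}

```text
time_s: 6.3
eef_pos: [503.0, -273.3, 180.0]
tool_rot: [-0.0, -0.097, 0.995, 0.0]
force: [0.9, 0.4, -1.6]
opening: 34.1
grip_force: 61.0
```

{"name": "move_arm", "arguments": {"increments": [{"linear":[0.034,-0.144,0.0],"spin":-0.0005,"fingers":0.3},{"linear":[0.067,-0.288,0.0],"spin":-0.001,"fingers":0.3},{"linear":[0.067,-0.288,0.14],"spin":-0.001,"fingers":0.3},{"linear":[0.067,-0.288,0.28],"spin":-0.001,"fingers":0.3},{"linear":[0.067,-0.288,0.28],"spin":-0.001,"fingers":0.3}]}}

```text
time_s: 6.8
eef_pos: [497.7, -343.4, 104.8]
tool_rot: [-0.004, -0.099, 0.995, 0.004]
force: [-0.5, 1.6, -2.6]
opening: 33.9
grip_force: 64.2
```

Run:
```python
from h import *
snap('wrist','w4')
```

```text
(no output)
```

View pics/w4.png

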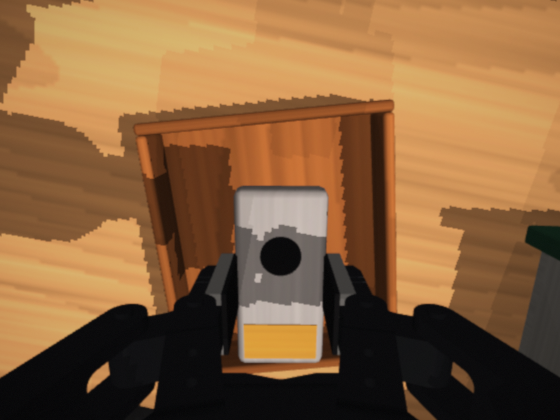

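Run:
```python
from h import *
for p in [(136,125),(394,101),(220,370),(345,360),(397,300),(165,290)]: print(np.round(atz('w4',*p,35),1))
print(r.read_state()['eef_pos'])
```

```text
[ 454.  -423.8   35. ]
[ 417.9 -302.8   35. ]
[ 584.7 -361.3   35. ]
[ 564.  -290.8   35. ]
[ 520.6 -271.6   35. ]
[ 539.5 -399.2   35. ]
[ 499.1678698  -344.38059716  107.65971239]
```

Run:
```python
from plan import *
plan([(507,-343,70,0.28)],step=20)
plan([(507,-343,35,0.28)],step=9)
plan([(507,-343,35,0.28,.6)])
plan([(507,-343,120,0.28)])
```

```text
[{"linear":[-0.009,0.002,0.053],"spin":-0.0042,"fingers":0.3},{"linear":[-0.017,0.004,0.107],"spin":-0.0085,"fingers":0.3},{"linear":[-0.026,0.007,0.16],"spin":-0.0127,"fingers":0.3},{"linear":[-0.026,0.007,0.16],"spin":-0.0127,"fingers":0.3},{"linear":[-0.026,0.007,0.16],"spin":-0.0127,"fingers":0.3}]
end [ 5.0699e+02 -3.4294e+02  7.0100e+01  2.8000e-01  3.0000e-01]
[{"linear":[0.0,0.0,0.035],"spin":0.0,"fingers":0.3},{"linear":[0.0,0.0,0.07],"spin":0.0,"fingers":0.3},{"linear":[0.0,0.0,0.105],"spin":0.0,"fingers":0.3},{"linear":[0.0,0.0,0.14],"spin":0.0,"fingers":0.3},{"linear":[0.0,0.0,0.14],"spin":0.0,"fingers":0.3}]
end [ 5.0699e+02 -3.4294e+02  3.5100e+01  2.8000e-01  3.0000e-01]
[{"linear":[0.0,0.0,0.0],"spin":0.0,"fingers":0.6},{"linear":[0.0,0.0,0.0],"spin":0.0,"fingers":0.6},{"linear":[0.0,0.0,0.0],"spin":0.0,"fingers":0.6},{"linear":[0.0,0.0,0.0],"spin":0.0,"fingers":0.6},{"linear":[0.0,0.0,0.0],"spin":0.0,"fingers":0.6}]
end [ 5.0699e+02 -3.4294e+02  3.5100e+01  2.8000e-01  6.0000e-01]
[{"linear":[0.0,0.0,-0.113],"spin":0.0,"fingers":0.6},{"linear":[0.0,0.0,-0.226],"spin":0.0,"fingers":0.6},{"linear":[0.0,0.0,-0.34],"spin":0.0,"fingers":0.6},{"linear":[0.0,0.0,-0.34],"spin":0.0,"fingers":0.6},{"linear":[0.0,0.0,-0.34],"spin":0.0,"fingers":0.6}]
end [ 5.0699e+02 -3.4294e+02  1.2010e+02  2.8000e-01  6.0000e-01]
```

{"name": "move_arm", "arguments": {"increments": [{"linear":[-0.009,0.002,0.053],"spin":-0.0042,"fingers":0.3},{"linear":[-0.017,0.004,0.107],"spin":-0.0085,"fingers":0.3},{"linear":[-0.026,0.007,0.16],"spin":-0.0127,"fingers":0.3},{"linear":[-0.026,0.007,0.16],"spin":-0.0127,"fingers":0.3},{"linear":[-0.026,0.007,0.16],"spin":-0.0127,"fingers":0.3}]}}

```text
time_s: 7.35
eef_pos: [507.1, -342.6, 69.8]
tool_rot: [-0.0, -0.14, 0.99, 0.0]
force: [0.6, 0.2, -2.1]
opening: 33.8
grip_force: 64.2
```

{"name": "move_arm", "arguments": {"increments": [{"linear":[0.0,0.0,0.035],"spin":0.0,"fingers":0.3},{"linear":[0.0,0.0,0.07],"spin":0.0,"fingers":0.3},{"linear":[0.0,0.0,0.105],"spin":0.0,"fingers":0.3},{"linear":[0.0,0.0,0.14],"spin":0.0,"fingers":0.3},{"linear":[0.0,0.0,0.14],"spin":0.0,"fingers":0.3}]}}

```text
time_s: 7.85
eef_pos: [506.7, -342.8, 34.0]
tool_rot: [-0.0, -0.139, 0.99, 0.0]
force: [-0.1, 0.5, -1.6]
opening: 33.8
grip_force: 67.5
```

{"name": "move_arm", "arguments": {"increments": [{"linear":[0.0,0.0,0.0],"spin":0.0,"fingers":0.6},{"linear":[0.0,0.0,0.0],"spin":0.0,"fingers":0.6},{"linear":[0.0,0.0,0.0],"spin":0.0,"fingers":0.6},{"linear":[0.0,0.0,0.0],"spin":0.0,"fingers":0.6},{"linear":[0.0,0.0,0.0],"spin":0.0,"fingers":0.6}]}}

```text
time_s: 8.35
eef_pos: [507.1, -343.0, 35.2]
tool_rot: [0.0, -0.139, 0.99, -0.0]
force: [0.6, 0.8, 0.3]
opening: 51.3
grip_force: 0.0
```

{"name": "move_arm", "arguments": {"increments": [{"linear":[0.0,0.0,-0.113],"spin":0.0,"fingers":0.6},{"linear":[0.0,0.0,-0.226],"spin":0.0,"fingers":0.6},{"linear":[0.0,0.0,-0.34],"spin":0.0,"fingers":0.6},{"linear":[0.0,0.0,-0.34],"spin":0.0,"fingers":0.6},{"linear":[0.0,0.0,-0.34],"spin":0.0,"fingers":0.6}]}}

```text
time_s: 8.85
eef_pos: [507.3, -343.2, 120.9]
tool_rot: [0.001, -0.139, 0.99, -0.001]
force: [0.0, 0.4, -1.1]
opening: 51.6
grip_force: 0.0
```

Run:
```python
from h import *
np.set_printoptions(precision=3,suppress=True)
for n in('wrist','scene','side'): snap(n,n+'5')
# montage: wrist small + scene crop dogs + side crop
w=cv2.resize(cv2.imread('pics/wrist5.png'),(400,300)); 
s=cv2.imread('pics/scene5.png')[245:395,270:470]; d=cv2.imread('pics/side5.png')[150:360,80:460]
s=cv2.resize(s,(400,300)); d=cv2.resize(d,(543,300))
m=np.zeros((600,800,3),np.uint8); m[:300,:400]=w; m[:300,400:]=s; m[300:,:543]=d
cv2.imwrite('pics/m5.png',m)
from plan import *
plan([(500,-250,170,0.28),(560,340,330,0.21)])
```

```text
[{"linear":[-0.025,0.122,-0.067],"spin":0.0,"fingers":0.6},{"linear":[-0.051,0.243,-0.133],"spin":0.0,"fingers":0.6},{"linear":[-0.076,0.365,-0.2],"spin":0.0,"fingers":0.6},{"linear":[-0.131,0.503,-0.24],"spin":0.0007,"fingers":0.6},{"linear":[-0.186,0.64,-0.28],"spin":0.0014,"fingers":0.6}]
[{"linear":[-0.054,0.138,-0.04],"spin":0.0007,"fingers":0.6},{"linear":[-0.108,0.276,-0.08],"spin":0.0014,"fingers":0.6},{"linear":[-0.162,0.415,-0.12],"spin":0.0021,"fingers":0.6},{"linear":[-0.216,0.553,-0.16],"spin":0.0028,"fingers":0.6},{"linear":[-0.27,0.691,-0.2],"spin":0.0035,"fingers":0.6}]
[{"linear":[-0.051,0.139,-0.04],"spin":0.0007,"fingers":0.6},{"linear":[-0.102,0.278,-0.08],"spin":0.0013,"fingers":0.6},{"linear":[-0.153,0.417,-0.12],"spin":0.002,"fingers":0.6},{"linear":[-0.203,0.557,-0.16],"spin":0.0027,"fingers":0.6},{"linear":[-0.254,0.696,-0.2],"spin":0.0034,"fingers":0.6}]
[{"linear":[-0.048,0.14,-0.04],"spin":0.0007,"fingers":0.6},{"linear":[-0.096,0.281,-0.08],"spin":0.0014,"fingers":0.6},{"linear":[-0.144,0.421,-0.12],"spin":0.0021,"fingers":0.6},{"linear":[-0.192,0.561,-0.16],"spin":0.0028,"fingers":0.6},{"linear":[-0.192,0.561,-0.16],"spin":0.0028,"fingers":0.6}]
end [560.01 339.95 330.1    0.21   0.6 ]
```

View pics/m5.png

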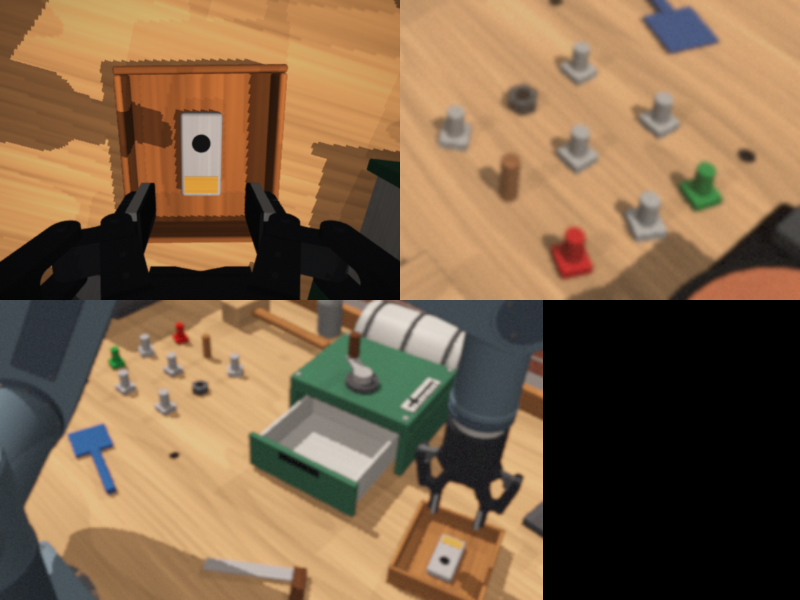

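The cap lies flat in the tray. All five dogs and both look-alikes are where they were.

```bash
cat > cyc.py <<'E'
from plan import *
import h,cv2,sys
DOG=dict(A=(427.3,251.),B=(409.,363.),C=(516.5,346.5),D=(519.5,453.5),E=(612.,255.5))
PL=dict(A=(88,-35),B=(88,35),C=(42,-50),D=(42,0),E=(42,50))
FX,FY,YW=455.,-93.,.166
def place(k):
    a,b=PL[k]; return FX+a*math.cos(YW)-b*math.sin(YW),FY+a*math.sin(YW)+b*math.cos(YW)
def check(tag,ks):
    for n in('scene','side'):
        h.snap(n,n+tag); a=cv2.imread(f'pics/{n}0.png'); b=cv2.imread(f'pics/{n}{tag}.png'); o=[]
        for k in ks:
            u,v=h.proj(n+'0',(*DOG[k],22)).round().astype(int); t=a[v-14:v+14,u-12:u+12]
            m=cv2.matchTemplate(b[v-30:v+30,u-28:u+28],t,cv2.TM_CCOEFF_NORMED); _,s,_,l=cv2.minMaxLoc(m)
            o.append((k,round(s,2),l[0]-16,l[1]-16))
        print(n,o)
def pick(k):
    x,y=DOG[k]; plan([(x,y,180,YW,.6),(x,y,100,YW),(x,y,42,YW),(x,y,42,YW),(x,y,42,YW,.1)],step=40)
    plan([(None,None,180,None)])
def put(k):
    x,y=place(k); plan([(x,y,180,YW),(x,y,110,YW),(x,y,62,YW),(x,y,61,YW)],step=40); plan([(x,y,61,YW,.42)]); plan([(x,y,180,YW)])
E
python3 - <<'E'
from cyc import *
json.dump([506.99,-342.94,120.1,.28,.6],open(F,'w'))
check('6','ABCDE')
plan([(500,-250,180,.25)]); pick('A')
E
```

```text
scene [('A', 1.0, 0, 0), ('B', 1.0, 0, 0), ('C', 1.0, 0, 0), ('D', 1.0, 0, 0), ('E', 1.0, 0, 0)]
side [('A', 1.0, 0, 0), ('B', 1.0, 0, 0), ('C', 1.0, 0, 0), ('D', 1.0, 0, 0), ('E', 1.0, 0, 0)]
[{"linear":[-0.025,0.122,-0.08],"spin":0.0016,"fingers":0.6},{"linear":[-0.051,0.243,-0.16],"spin":0.0032,"fingers":0.6},{"linear":[-0.076,0.365,-0.24],"spin":0.0048,"fingers":0.6},{"linear":[-0.076,0.365,-0.24],"spin":0.0048,"fingers":0.6},{"linear":[-0.076,0.365,-0.24],"spin":0.0048,"fingers":0.6}]
end [ 5.0003e+02 -2.4999e+02  1.8010e+02  2.5000e-01  6.0000e-01]
[{"linear":[-0.016,0.155,0.0],"spin":0.001,"fingers":0.6},{"linear":[-0.033,0.31,0.0],"spin":0.0021,"fingers":0.6},{"linear":[-0.049,0.465,0.0],"spin":0.0031,"fingers":0.6},{"linear":[-0.066,0.62,0.0],"spin":0.0041,"fingers":0.6},{"linear":[-0.082,0.774,0.0],"spin":0.0051,"fingers":0.6}]
[{"linear":[-0.012,0.156,0.0],"spin":0.0011,"fingers":0.6},{"linear":[-0.023,0.311,0.0],"spin":0.0021,"fingers":0.6},{"linear":[-0.035,0.467,0.0],"spin":0.0031,"fingers":0.6},{"linear":[-0.046,0.622,0.0],"spin":0.0041,"fingers":0.6},{"linear":[-0.057
[... 530 characters left out ...]
":0.1},{"linear":[0.0,0.0,0.232],"spin":0.0,"fingers":0.1}]
[{"linear":[0.0,0.0,0.0],"spin":0.0,"fingers":0.1},{"linear":[0.0,0.0,0.0],"spin":0.0,"fingers":0.1},{"linear":[0.0,0.0,0.0],"spin":0.0,"fingers":0.1},{"linear":[0.0,0.0,0.0],"spin":0.0,"fingers":0.1},{"linear":[0.0,0.0,0.0],"spin":0.0,"fingers":0.1}]
end [4.2742e+02 2.5098e+02 4.2100e+01 1.7000e-01 1.0000e-01]
[{"linear":[0.0,0.0,-0.138],"spin":0.0,"fingers":0.1},{"linear":[0.0,0.0,-0.276],"spin":0.0,"fingers":0.1},{"linear":[0.0,0.0,-0.414],"spin":0.0,"fingers":0.1},{"linear":[0.0,0.0,-0.552],"spin":0.0,"fingers":0.1},{"linear":[0.0,0.0,-0.552],"spin":0.0,"fingers":0.1}]
end [4.2742e+02 2.5098e+02 1.8010e+02 1.7000e-01 1.0000e-01]
```

{"name": "move_arm", "arguments": {"increments": [{"linear":[-0.025,0.122,-0.08],"spin":0.0016,"fingers":0.6},{"linear":[-0.051,0.243,-0.16],"spin":0.0032,"fingers":0.6},{"linear":[-0.076,0.365,-0.24],"spin":0.0048,"fingers":0.6},{"linear":[-0.076,0.365,-0.24],"spin":0.0048,"fingers":0.6},{"linear":[-0.076,0.365,-0.24],"spin":0.0048,"fingers":0.6}]}}

```text
time_s: 9.6
eef_pos: [500.2, -249.6, 180.1]
tool_rot: [0.0, -0.125, 0.992, -0.0]
force: [-0.3, -0.0, 0.8]
opening: 50.9
grip_force: 0.0
```

{"name": "move_arm", "arguments": {"increments": [{"linear":[-0.016,0.155,0.0],"spin":0.001,"fingers":0.6},{"linear":[-0.033,0.31,0.0],"spin":0.0021,"fingers":0.6},{"linear":[-0.049,0.465,0.0],"spin":0.0031,"fingers":0.6},{"linear":[-0.066,0.62,0.0],"spin":0.0041,"fingers":0.6},{"linear":[-0.082,0.774,0.0],"spin":0.0051,"fingers":0.6}]}}

```text
time_s: 10.1
eef_pos: [471.6, -57.0, 178.8]
tool_rot: [-0.001, -0.108, 0.994, 0.0]
force: [1.4, 0.8, 0.6]
opening: 51.3
grip_force: 0.0
```

{"name": "move_arm", "arguments": {"increments": [{"linear":[-0.012,0.156,0.0],"spin":0.0011,"fingers":0.6},{"linear":[-0.023,0.311,0.0],"spin":0.0021,"fingers":0.6},{"linear":[-0.035,0.467,0.0],"spin":0.0031,"fingers":0.6},{"linear":[-0.046,0.622,0.0],"spin":0.0041,"fingers":0.6},{"linear":[-0.057,0.777,0.0],"spin":0.0052,"fingers":0.6}]}}

```text
time_s: 10.6
eef_pos: [444.0, 135.9, 178.9]
tool_rot: [-0.001, -0.092, 0.996, -0.0]
force: [1.3, 0.1, -1.0]
opening: 50.9
grip_force: 0.0
```

{"name": "move_arm", "arguments": {"increments": [{"linear":[-0.007,0.156,0.0],"spin":0.001,"fingers":0.6},{"linear":[-0.013,0.312,0.0],"spin":0.002,"fingers":0.6},{"linear":[-0.02,0.467,0.0],"spin":0.003,"fingers":0.6},{"linear":[-0.02,0.467,0.16],"spin":0.003,"fingers":0.6},{"linear":[-0.02,0.467,0.32],"spin":0.003,"fingers":0.6}]}}

```text
time_s: 11.1
eef_pos: [428.7, 252.0, 99.0]
tool_rot: [0.001, -0.084, 0.996, 0.0]
force: [0.2, -0.5, 0.0]
opening: 51.1
grip_force: 0.0
```

{"name": "move_arm", "arguments": {"increments": [{"linear":[0.0,0.0,0.116],"spin":0.0,"fingers":0.6},{"linear":[0.0,0.0,0.232],"spin":0.0,"fingers":0.6},{"linear":[0.0,0.0,0.232],"spin":0.0,"fingers":0.6},{"linear":[0.0,0.0,0.232],"spin":0.0,"fingers":0.1},{"linear":[0.0,0.0,0.232],"spin":0.0,"fingers":0.1}]}}

```text
time_s: 11.6
eef_pos: [428.8, 251.0, 43.0]
tool_rot: [0.001, -0.083, 0.997, 0.0]
force: [0.4, 1.0, 0.0]
opening: 23.1
grip_force: 0.0
```

{"name": "move_arm", "arguments": {"increments": [{"linear":[0.0,0.0,0.0],"spin":0.0,"fingers":0.1},{"linear":[0.0,0.0,0.0],"spin":0.0,"fingers":0.1},{"linear":[0.0,0.0,0.0],"spin":0.0,"fingers":0.1},{"linear":[0.0,0.0,0.0],"spin":0.0,"fingers":0.1},{"linear":[0.0,0.0,0.0],"spin":0.0,"fingers":0.1}]}}

```text
time_s: 12.1
eef_pos: [428.7, 251.2, 43.4]
tool_rot: [0.002, -0.083, 0.997, 0.0]
force: [0.5, -1.3, 6.7]
opening: 17.9
grip_force: 59.0
```

{"name": "move_arm", "arguments": {"increments": [{"linear":[0.0,0.0,-0.138],"spin":0.0,"fingers":0.1},{"linear":[0.0,0.0,-0.276],"spin":0.0,"fingers":0.1},{"linear":[0.0,0.0,-0.414],"spin":0.0,"fingers":0.1},{"linear":[0.0,0.0,-0.552],"spin":0.0,"fingers":0.1},{"linear":[0.0,0.0,-0.552],"spin":0.0,"fingers":0.1}]}}

```text
time_s: 12.6
eef_pos: [430.0, 252.0, 184.9]
tool_rot: [0.005, -0.083, 0.997, 0.001]
force: [1.2, -0.3, -2.2]
opening: 18.1
grip_force: 58.8
```

Run:
```python
from cyc import *
put('A')
h.snap('wrist','w7')
```

```text
[{"linear":[-0.023,-0.152,0.0],"spin":0.0,"fingers":0.1},{"linear":[-0.047,-0.303,0.0],"spin":0.0,"fingers":0.1},{"linear":[-0.07,-0.455,0.0],"spin":0.0,"fingers":0.1},{"linear":[-0.093,-0.606,0.0],"spin":0.0,"fingers":0.1},{"linear":[-0.117,-0.758,0.0],"spin":0.0,"fingers":0.1}]
[{"linear":[-0.023,-0.151,0.0],"spin":0.0,"fingers":0.1},{"linear":[-0.046,-0.303,0.0],"spin":0.0,"fingers":0.1},{"linear":[-0.069,-0.454,0.0],"spin":0.0,"fingers":0.1},{"linear":[-0.093,-0.606,0.0],"spin":0.0,"fingers":0.1},{"linear":[-0.116,-0.757,0.0],"spin":0.0,"fingers":0.1}]
[{"linear":[0.0,0.0,0.14],"spin":0.0,"fingers":0.1},{"linear":[0.0,0.0,0.28],"spin":0.0,"fingers":0.1},{"linear":[0.0,0.0,0.376],"spin":0.0,"fingers":0.1},{"linear":[0.0,0.0,0.472],"spin":0.0,"fingers":0.1},{"linear":[0.0,0.0,0.476],"spin":0.0,"fingers":0.1}]
end [ 5.4755e+02 -1.1290e+02  6.1100e+01  1.7000e-01  1.0000e-01]
[{"linear":[0.0,0.0,0.0],"spin":0.0,"fingers":0.42},{"linear":[0.0,0.0,0.0],"spin":0.0,"fingers":0.42},{"linear":[0.0,0.0,0.0],"spin":0.0,"fingers":0.42},{"linear":[0.0,0.0,0.0],"spin":0.0,"fingers":0.42},{"linear":[0.0,0.0,0.0],"spin":0.0,"fingers":0.42}]
end [ 5.4755e+02 -1.1290e+02  6.1100e+01  1.7000e-01  4.2000e-01]
[{"linear":[0.0,0.0,-0.159],"spin":0.0,"fingers":0.42},{"linear":[0.0,0.0,-0.317],"spin":0.0,"fingers":0.42},{"linear":[0.0,0.0,-0.476],"spin":0.0,"fingers":0.42},{"linear":[0.0,0.0,-0.476],"spin":0.0,"fingers":0.42},{"linear":[0.0,0.0,-0.476],"spin":0.0,"fingers":0.42}]
end [ 5.4755e+02 -1.1290e+02  1.8010e+02  1.7000e-01  4.2000e-01]
```

View pics/w7.png

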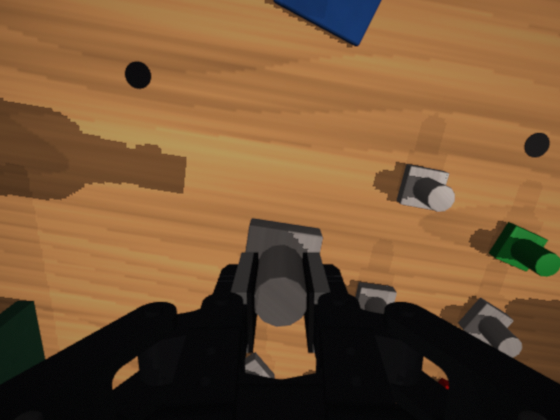

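The wrist picture shows the dog held upright at (280,280), centred between the pads.

{"name": "move_arm", "arguments": {"increments": [{"linear":[-0.023,-0.152,0.0],"spin":0.0,"fingers":0.1},{"linear":[-0.047,-0.303,0.0],"spin":0.0,"fingers":0.1},{"linear":[-0.07,-0.455,0.0],"spin":0.0,"fingers":0.1},{"linear":[-0.093,-0.606,0.0],"spin":0.0,"fingers":0.1},{"linear":[-0.117,-0.758,0.0],"spin":0.0,"fingers":0.1}]}}

```text
time_s: 13.15
eef_pos: [486.5, 67.7, 178.2]
tool_rot: [-0.002, -0.083, 0.997, 0.0]
force: [0.7, 0.0, -1.5]
opening: 18.5
grip_force: 59.1
```

{"name": "move_arm", "arguments": {"increments": [{"linear":[-0.023,-0.151,0.0],"spin":0.0,"fingers":0.1},{"linear":[-0.046,-0.303,0.0],"spin":0.0,"fingers":0.1},{"linear":[-0.069,-0.454,0.0],"spin":0.0,"fingers":0.1},{"linear":[-0.093,-0.606,0.0],"spin":0.0,"fingers":0.1},{"linear":[-0.116,-0.757,0.0],"spin":0.0,"fingers":0.1}]}}

```text
time_s: 13.65
eef_pos: [546.6, -113.9, 177.8]
tool_rot: [-0.002, -0.083, 0.997, 0.001]
force: [0.4, 0.4, -2.3]
opening: 18.3
grip_force: 59.1
```

{"name": "move_arm", "arguments": {"increments": [{"linear":[0.0,0.0,0.14],"spin":0.0,"fingers":0.1},{"linear":[0.0,0.0,0.28],"spin":0.0,"fingers":0.1},{"linear":[0.0,0.0,0.38],"spin":0.0,"fingers":0.1},{"linear":[0.0,0.0,0.43],"spin":0.0,"fingers":0.1},{"linear":[0.0,0.0,0.46],"spin":0.0,"fingers":0.1}]}}

```text
time_s: 14.15
eef_pos: [546.2, -112.2, 62.8]
tool_rot: [-0.002, -0.083, 0.997, 0.001]
force: [-0.2, -0.9, -1.4]
opening: 18.1
grip_force: 59.3
```

{"name": "move_arm", "arguments": {"increments": [{"linear":[0.0,0.0,0.01],"spin":0.0,"fingers":0.1},{"linear":[0.0,0.0,0.016],"spin":0.0,"fingers":0.1},{"linear":[0.0,0.0,0.016],"spin":0.0,"fingers":0.42},{"linear":[0.0,0.0,0.016],"spin":0.0,"fingers":0.42},{"linear":[0.0,0.0,0.016],"spin":0.0,"fingers":0.42}]}}

```text
time_s: 14.65
eef_pos: [548.2, -113.1, 62.1]
tool_rot: [0.001, -0.083, 0.997, -0.0]
force: [0.3, 0.0, 0.1]
opening: 35.9
grip_force: 0.0
```

{"name": "move_arm", "arguments": {"increments": [{"linear":[0.0,0.0,-0.06],"spin":0.0,"fingers":0.42},{"linear":[0.0,0.0,-0.18],"spin":0.0,"fingers":0.42},{"linear":[0.0,0.0,-0.32],"spin":0.0,"fingers":0.42},{"linear":[0.0,0.0,-0.476],"spin":0.0,"fingers":0.42},{"linear":[0.0,0.0,-0.476],"spin":0.0,"fingers":0.42}]}}

```text
time_s: 15.15
eef_pos: [550.9, -114.2, 186.5]
tool_rot: [0.005, -0.083, 0.997, -0.003]
force: [0.7, -0.0, -0.1]
opening: 35.8
grip_force: 0.0
```

Run:
```python
from cyc import *
check('8','BCDE'); h.snap('wrist','w8')
pick('B'); put('B')
```

```text
scene [('B', 1.0, 0, 0), ('C', 1.0, 0, 0), ('D', 1.0, 0, 0), ('E', 1.0, 0, 0)]
side [('B', 1.0, 0, 0), ('C', 1.0, 0, 0), ('D', 1.0, 0, 0), ('E', 1.0, 0, 0)]
[{"linear":[0.018,0.151,0.0],"spin":0.0,"fingers":0.6},{"linear":[0.036,0.303,0.0],"spin":0.0,"fingers":0.6},{"linear":[0.053,0.454,0.0],"spin":0.0,"fingers":0.6},{"linear":[0.071,0.606,0.0],"spin":0.0,"fingers":0.6},{"linear":[0.089,0.757,0.0],"spin":0.0,"fingers":0.6}]
[{"linear":[0.018,0.152,0.0],"spin":0.0,"fingers":0.6},{"linear":[0.036,0.303,0.0],"spin":0.0,"fingers":0.6},{"linear":[0.053,0.455,0.0],"spin":0.0,"fingers":0.6},{"linear":[0.071,0.606,0.0],"spin":0.0,"fingers":0.6},{"linear":[0.089,0.758,0.0],"spin":0.0,"fingers":0.6}]
[{"linear":[0.018,0.151,0.0],"spin":0.0,"fingers":0.6},{"linear":[0.036,0.303,0.0],"spin":0.0,"fingers":0.6},{"linear":[0.053,0.454,0.0],"spin":0.0,"fingers":0.6},{"linear":[0.053,0.454,0.16],"spin":0.0,"fingers":0.6},{"linear":[0.053,0.454,0.32],"spin":0.0,"fingers":0.6}]
[{"linear":[0.0,0.0,0.116],"spin":0.0,"fingers":0.6},{"linear":[0.0,0.0,0.232],"spin":0.0,"fingers":0.6},{"linear":[0.0,0.0,0
[... 1918 characters left out ...]
01  6.1100e+01  1.7000e-01  1.0000e-01]
[{"linear":[0.0,0.0,0.0],"spin":0.0,"fingers":0.42},{"linear":[0.0,0.0,0.0],"spin":0.0,"fingers":0.42},{"linear":[0.0,0.0,0.0],"spin":0.0,"fingers":0.42},{"linear":[0.0,0.0,0.0],"spin":0.0,"fingers":0.42},{"linear":[0.0,0.0,0.0],"spin":0.0,"fingers":0.42}]
end [ 5.3597e+02 -4.3870e+01  6.1100e+01  1.7000e-01  4.2000e-01]
[{"linear":[0.0,0.0,-0.159],"spin":0.0,"fingers":0.42},{"linear":[0.0,0.0,-0.317],"spin":0.0,"fingers":0.42},{"linear":[0.0,0.0,-0.476],"spin":0.0,"fingers":0.42},{"linear":[0.0,0.0,-0.476],"spin":0.0,"fingers":0.42},{"linear":[0.0,0.0,-0.476],"spin":0.0,"fingers":0.42}]
end [ 5.3597e+02 -4.3870e+01  1.8010e+02  1.7000e-01  4.2000e-01]
```

View pics/w8.png

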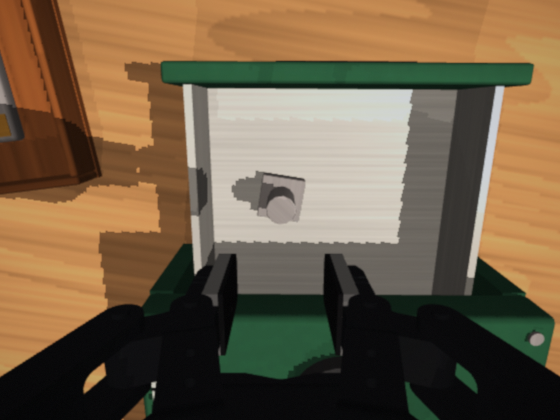

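The dog stands in the drawer at (283,200).

{"name": "move_arm", "arguments": {"increments": [{"linear":[0.018,0.151,0.0],"spin":0.0,"fingers":0.6},{"linear":[0.036,0.303,0.0],"spin":0.0,"fingers":0.6},{"linear":[0.053,0.454,0.0],"spin":0.0,"fingers":0.6},{"linear":[0.071,0.606,0.0],"spin":0.0,"fingers":0.6},{"linear":[0.089,0.757,0.0],"spin":0.0,"fingers":0.6}]}}

```text
time_s: 15.8
eef_pos: [492.7, 71.4, 178.5]
tool_rot: [-0.002, -0.083, 0.997, 0.0]
force: [0.1, 0.2, -0.1]
opening: 51.3
grip_force: 0.0
```

{"name": "move_arm", "arguments": {"increments": [{"linear":[0.018,0.152,0.0],"spin":0.0,"fingers":0.6},{"linear":[0.036,0.303,0.0],"spin":0.0,"fingers":0.6},{"linear":[0.053,0.455,0.0],"spin":0.0,"fingers":0.6},{"linear":[0.071,0.606,0.0],"spin":0.0,"fingers":0.6},{"linear":[0.089,0.758,0.0],"spin":0.0,"fingers":0.6}]}}

```text
time_s: 16.3
eef_pos: [439.4, 254.3, 178.5]
tool_rot: [-0.001, -0.083, 0.997, -0.0]
force: [-0.1, -0.3, 0.7]
opening: 51.5
grip_force: 0.0
```

{"name": "move_arm", "arguments": {"increments": [{"linear":[0.018,0.151,0.0],"spin":0.0,"fingers":0.6},{"linear":[0.036,0.303,0.0],"spin":0.0,"fingers":0.6},{"linear":[0.053,0.454,0.0],"spin":0.0,"fingers":0.6},{"linear":[0.053,0.454,0.16],"spin":0.0,"fingers":0.6},{"linear":[0.053,0.454,0.32],"spin":0.0,"fingers":0.6}]}}

```text
time_s: 16.8
eef_pos: [408.5, 364.4, 98.7]
tool_rot: [0.001, -0.084, 0.996, 0.0]
force: [0.8, 0.0, -1.0]
opening: 51.2
grip_force: 0.0
```

{"name": "move_arm", "arguments": {"increments": [{"linear":[0.0,0.0,0.116],"spin":0.0,"fingers":0.6},{"linear":[0.0,0.0,0.232],"spin":0.0,"fingers":0.6},{"linear":[0.0,0.0,0.232],"spin":0.0,"fingers":0.6},{"linear":[0.0,0.0,0.232],"spin":0.0,"fingers":0.1},{"linear":[0.0,0.0,0.232],"spin":0.0,"fingers":0.1}]}}

```text
time_s: 17.3
eef_pos: [410.0, 363.4, 43.1]
tool_rot: [0.001, -0.083, 0.997, 0.0]
force: [0.4, 0.4, 0.3]
opening: 23.3
grip_force: 0.2
```

{"name": "move_arm", "arguments": {"increments": [{"linear":[0.0,0.0,0.0],"spin":0.0,"fingers":0.1},{"linear":[0.0,0.0,0.0],"spin":0.0,"fingers":0.1},{"linear":[0.0,0.0,0.0],"spin":0.0,"fingers":0.1},{"linear":[0.0,0.0,0.0],"spin":0.0,"fingers":0.1},{"linear":[0.0,0.0,0.0],"spin":0.0,"fingers":0.1}]}}

```text
time_s: 17.8
eef_pos: [410.2, 363.5, 43.5]
tool_rot: [0.001, -0.083, 0.997, 0.001]
force: [0.4, -0.5, 6.5]
opening: 18.0
grip_force: 59.0
```

{"name": "move_arm", "arguments": {"increments": [{"linear":[0.0,0.0,-0.138],"spin":0.0,"fingers":0.1},{"linear":[0.0,0.0,-0.276],"spin":0.0,"fingers":0.1},{"linear":[0.0,0.0,-0.414],"spin":0.0,"fingers":0.1},{"linear":[0.0,0.0,-0.552],"spin":0.0,"fingers":0.1},{"linear":[0.0,0.0,-0.552],"spin":0.0,"fingers":0.1}]}}

```text
time_s: 18.3
eef_pos: [411.7, 364.5, 185.4]
tool_rot: [0.005, -0.083, 0.997, 0.002]
force: [0.6, 0.4, -1.0]
opening: 18.0
grip_force: 58.9
```

{"name": "move_arm", "arguments": {"increments": [{"linear":[-0.021,-0.154,0.0],"spin":0.0,"fingers":0.1},{"linear":[-0.042,-0.307,0.0],"spin":0.0,"fingers":0.1},{"linear":[-0.063,-0.461,0.0],"spin":0.0,"fingers":0.1},{"linear":[-0.084,-0.614,0.0],"spin":0.0,"fingers":0.1},{"linear":[-0.105,-0.768,0.0],"spin":0.0,"fingers":0.1}]}}

```text
time_s: 18.8
eef_pos: [466.4, 176.5, 179.2]
tool_rot: [-0.001, -0.083, 0.997, -0.0]
force: [1.2, 0.3, -1.0]
opening: 18.2
grip_force: 59.1
```

{"name": "move_arm", "arguments": {"increments": [{"linear":[-0.021,-0.153,0.0],"spin":0.0,"fingers":0.1},{"linear":[-0.042,-0.307,0.0],"spin":0.0,"fingers":0.1},{"linear":[-0.063,-0.461,0.0],"spin":0.0,"fingers":0.1},{"linear":[-0.084,-0.614,0.0],"spin":0.0,"fingers":0.1},{"linear":[-0.105,-0.768,0.0],"spin":0.0,"fingers":0.1}]}}

```text
time_s: 19.3
eef_pos: [524.0, -8.4, 179.2]
tool_rot: [-0.001, -0.083, 0.997, 0.0]
force: [1.8, 0.5, -1.0]
opening: 18.5
grip_force: 59.1
```

{"name": "move_arm", "arguments": {"increments": [{"linear":[-0.021,-0.153,0.0],"spin":0.0,"fingers":0.1},{"linear":[-0.021,-0.153,0.14],"spin":0.0,"fingers":0.1},{"linear":[-0.021,-0.153,0.28],"spin":0.0,"fingers":0.1},{"linear":[-0.021,-0.153,0.38],"spin":0.0,"fingers":0.1},{"linear":[-0.021,-0.153,0.44],"spin":0.0,"fingers":0.1}]}}

```text
time_s: 19.8
eef_pos: [533.7, -43.5, 66.9]
tool_rot: [-0.002, -0.083, 0.997, 0.001]
force: [-0.1, 0.1, -1.7]
opening: 18.2
grip_force: 59.2
```

{"name": "move_arm", "arguments": {"increments": [{"linear":[0.0,0.0,0.02],"spin":0.0,"fingers":0.1},{"linear":[0.0,0.0,0.036],"spin":0.0,"fingers":0.1},{"linear":[0.0,0.0,0.036],"spin":0.0,"fingers":0.42},{"linear":[0.0,0.0,0.036],"spin":0.0,"fingers":0.42},{"linear":[0.0,0.0,0.036],"spin":0.0,"fingers":0.42}]}}

```text
time_s: 20.3
eef_pos: [536.5, -44.0, 61.7]
tool_rot: [0.001, -0.083, 0.997, -0.0]
force: [0.0, -0.4, 0.6]
opening: 35.7
grip_force: 0.0
```

{"name": "move_arm", "arguments": {"increments": [{"linear":[0.0,0.0,-0.06],"spin":0.0,"fingers":0.42},{"linear":[0.0,0.0,-0.18],"spin":0.0,"fingers":0.42},{"linear":[0.0,0.0,-0.32],"spin":0.0,"fingers":0.42},{"linear":[0.0,0.0,-0.476],"spin":0.0,"fingers":0.42},{"linear":[0.0,0.0,-0.476],"spin":0.0,"fingers":0.42}]}}

```text
time_s: 20.8
eef_pos: [539.3, -44.8, 186.1]
tool_rot: [0.005, -0.083, 0.997, -0.002]
force: [1.2, -1.3, 0.8]
opening: 35.9
grip_force: 0.0
```

Run:
```python
from cyc import *
check('9','CDE'); h.snap('wrist','w9')
pick('C'); put('C')
```

```text
scene [('C', 1.0, 0, 0), ('D', 1.0, 0, 0), ('E', 1.0, 0, 0)]
side [('C', 1.0, 0, 0), ('D', 1.0, 0, 0), ('E', 1.0, 0, 0)]
[{"linear":[-0.018,0.155,0.0],"spin":0.0,"fingers":0.6},{"linear":[-0.036,0.311,0.0],"spin":0.0,"fingers":0.6},{"linear":[-0.054,0.466,0.0],"spin":0.0,"fingers":0.6},{"linear":[-0.073,0.621,0.0],"spin":0.0,"fingers":0.6},{"linear":[-0.091,0.776,0.0],"spin":0.0,"fingers":0.6}]
[{"linear":[-0.018,0.156,0.0],"spin":0.0,"fingers":0.6},{"linear":[-0.036,0.311,0.0],"spin":0.0,"fingers":0.6},{"linear":[-0.054,0.466,0.0],"spin":0.0,"fingers":0.6},{"linear":[-0.072,0.622,0.0],"spin":0.0,"fingers":0.6},{"linear":[-0.091,0.777,0.0],"spin":0.0,"fingers":0.6}]
[{"linear":[0.0,0.0,0.16],"spin":0.0,"fingers":0.6},{"linear":[0.0,0.0,0.32],"spin":0.0,"fingers":0.6},{"linear":[0.0,0.0,0.436],"spin":0.0,"fingers":0.6},{"linear":[0.0,0.0,0.552],"spin":0.0,"fingers":0.6},{"linear":[0.0,0.0,0.552],"spin":0.0,"fingers":0.6}]
[{"linear":[0.0,0.0,0.0],"spin":0.0,"fingers":0.1},{"linear":[0.0,0.0,0.0],"spin":0.0,"fingers":0.1},{"linear":[0.0,0.0,0.0],"spin":0.0,"fingers":0.1},{"linear":[0.0
[... 1597 characters left out ...]
02  6.1100e+01  1.7000e-01  1.0000e-01]
[{"linear":[0.0,0.0,0.0],"spin":0.0,"fingers":0.42},{"linear":[0.0,0.0,0.0],"spin":0.0,"fingers":0.42},{"linear":[0.0,0.0,0.0],"spin":0.0,"fingers":0.42},{"linear":[0.0,0.0,0.0],"spin":0.0,"fingers":0.42},{"linear":[0.0,0.0,0.0],"spin":0.0,"fingers":0.42}]
end [ 5.0467e+02 -1.3531e+02  6.1100e+01  1.7000e-01  4.2000e-01]
[{"linear":[0.0,0.0,-0.159],"spin":0.0,"fingers":0.42},{"linear":[0.0,0.0,-0.317],"spin":0.0,"fingers":0.42},{"linear":[0.0,0.0,-0.476],"spin":0.0,"fingers":0.42},{"linear":[0.0,0.0,-0.476],"spin":0.0,"fingers":0.42},{"linear":[0.0,0.0,-0.476],"spin":0.0,"fingers":0.42}]
end [ 5.0467e+02 -1.3531e+02  1.8010e+02  1.7000e-01  4.2000e-01]
```

{"name": "move_arm", "arguments": {"increments": [{"linear":[-0.018,0.155,0.0],"spin":0.0,"fingers":0.6},{"linear":[-0.036,0.311,0.0],"spin":0.0,"fingers":0.6},{"linear":[-0.054,0.466,0.0],"spin":0.0,"fingers":0.6},{"linear":[-0.073,0.621,0.0],"spin":0.0,"fingers":0.6},{"linear":[-0.091,0.776,0.0],"spin":0.0,"fingers":0.6}]}}

```text
time_s: 21.45
eef_pos: [525.0, 152.5, 178.1]
tool_rot: [-0.002, -0.083, 0.997, -0.0]
force: [-0.2, -0.3, -0.3]
opening: 51.4
grip_force: 0.0
```

{"name": "move_arm", "arguments": {"increments": [{"linear":[-0.018,0.156,0.0],"spin":0.0,"fingers":0.6},{"linear":[-0.036,0.311,0.0],"spin":0.0,"fingers":0.6},{"linear":[-0.054,0.466,0.0],"spin":0.0,"fingers":0.6},{"linear":[-0.072,0.622,0.0],"spin":0.0,"fingers":0.6},{"linear":[-0.091,0.777,0.0],"spin":0.0,"fingers":0.6}]}}

```text
time_s: 21.95
eef_pos: [515.4, 347.7, 177.8]
tool_rot: [-0.002, -0.083, 0.997, -0.001]
force: [1.1, 0.7, -0.0]
opening: 51.6
grip_force: 0.0
```

{"name": "move_arm", "arguments": {"increments": [{"linear":[0.0,0.0,0.16],"spin":0.0,"fingers":0.6},{"linear":[0.0,0.0,0.32],"spin":0.0,"fingers":0.6},{"linear":[0.0,0.0,0.436],"spin":0.0,"fingers":0.6},{"linear":[0.0,0.0,0.52],"spin":0.0,"fingers":0.6},{"linear":[0.0,0.0,0.552],"spin":0.0,"fingers":0.6}]}}

```text
time_s: 22.45
eef_pos: [513.7, 345.3, 37.4]
tool_rot: [-0.004, -0.083, 0.997, -0.001]
force: [-0.7, 0.2, 0.7]
opening: 51.0
grip_force: 0.0
```

{"name": "move_arm", "arguments": {"increments": [{"linear":[0.0,0.0,0.0],"spin":0.0,"fingers":0.6},{"linear":[0.0,0.0,0.0],"spin":0.0,"fingers":0.1},{"linear":[0.0,0.0,0.0],"spin":0.0,"fingers":0.1},{"linear":[0.0,0.0,0.0],"spin":0.0,"fingers":0.1},{"linear":[0.0,0.0,0.0],"spin":0.0,"fingers":0.1}]}}

```text
time_s: 22.95
eef_pos: [517.7, 347.1, 43.8]
tool_rot: [0.002, -0.083, 0.997, 0.001]
force: [0.0, 0.2, 6.5]
opening: 18.1
grip_force: 58.7
```

{"name": "move_arm", "arguments": {"increments": [{"linear":[0.0,0.0,-0.138],"spin":0.0,"fingers":0.1},{"linear":[0.0,0.0,-0.276],"spin":0.0,"fingers":0.1},{"linear":[0.0,0.0,-0.414],"spin":0.0,"fingers":0.1},{"linear":[0.0,0.0,-0.552],"spin":0.0,"fingers":0.1},{"linear":[0.0,0.0,-0.552],"spin":0.0,"fingers":0.1}]}}

```text
time_s: 23.45
eef_pos: [519.3, 347.7, 186.0]
tool_rot: [0.005, -0.083, 0.997, 0.002]
force: [0.6, 1.3, -1.5]
opening: 18.0
grip_force: 58.7
```

{"name": "move_arm", "arguments": {"increments": [{"linear":[0.028,-0.146,0.0],"spin":0.0,"fingers":0.1},{"linear":[0.056,-0.291,0.0],"spin":0.0,"fingers":0.1},{"linear":[0.084,-0.437,0.0],"spin":0.0,"fingers":0.1},{"linear":[0.113,-0.583,0.0],"spin":0.0,"fingers":0.1},{"linear":[0.141,-0.728,0.0],"spin":0.0,"fingers":0.1}]}}

```text
time_s: 23.95
eef_pos: [510.9, 159.7, 179.1]
tool_rot: [-0.001, -0.083, 0.997, -0.0]
force: [1.3, -0.5, -1.7]
opening: 18.2
grip_force: 58.9
```

{"name": "move_arm", "arguments": {"increments": [{"linear":[0.028,-0.146,0.0],"spin":0.0,"fingers":0.1},{"linear":[0.056,-0.291,0.0],"spin":0.0,"fingers":0.1},{"linear":[0.084,-0.437,0.0],"spin":0.0,"fingers":0.1},{"linear":[0.112,-0.583,0.0],"spin":0.0,"fingers":0.1},{"linear":[0.141,-0.728,0.0],"spin":0.0,"fingers":0.1}]}}

```text
time_s: 24.45
eef_pos: [506.4, -25.4, 179.2]
tool_rot: [-0.001, -0.083, 0.997, 0.0]
force: [1.1, -0.8, -1.7]
opening: 18.1
grip_force: 58.9
```

{"name": "move_arm", "arguments": {"increments": [{"linear":[0.028,-0.146,0.0],"spin":0.0,"fingers":0.1},{"linear":[0.056,-0.292,0.0],"spin":0.0,"fingers":0.1},{"linear":[0.084,-0.437,0.0],"spin":0.0,"fingers":0.1},{"linear":[0.084,-0.437,0.14],"spin":0.0,"fingers":0.1},{"linear":[0.084,-0.437,0.28],"spin":0.0,"fingers":0.1}]}}

```text
time_s: 24.95
eef_pos: [504.8, -137.1, 109.4]
tool_rot: [0.001, -0.082, 0.997, -0.001]
force: [0.1, -0.3, -1.3]
opening: 17.9
grip_force: 59.1
```

{"name": "move_arm", "arguments": {"increments": [{"linear":[0.0,0.0,0.08],"spin":0.0,"fingers":0.1},{"linear":[0.0,0.0,0.13],"spin":0.0,"fingers":0.1},{"linear":[0.0,0.0,0.165],"spin":0.0,"fingers":0.1},{"linear":[0.0,0.0,0.185],"spin":0.0,"fingers":0.1},{"linear":[0.0,0.0,0.196],"spin":0.0,"fingers":0.1}]}}

```text
time_s: 25.45
eef_pos: [505.2, -135.3, 61.6]
tool_rot: [0.0, -0.083, 0.997, -0.0]
force: [-3.6, 4.0, 21.1]
opening: 18.0
grip_force: 61.3
```

{"name": "move_arm", "arguments": {"increments": [{"linear":[0.0,0.0,0.0],"spin":0.0,"fingers":0.1},{"linear":[0.0,0.0,0.0],"spin":0.0,"fingers":0.42},{"linear":[0.0,0.0,0.0],"spin":0.0,"fingers":0.42},{"linear":[0.0,0.0,0.0],"spin":0.0,"fingers":0.42},{"linear":[0.0,0.0,0.0],"spin":0.0,"fingers":0.42}]}}

```text
time_s: 25.95
eef_pos: [504.9, -135.4, 61.3]
tool_rot: [0.0, -0.083, 0.997, -0.0]
force: [0.5, -0.4, -0.2]
opening: 35.7
grip_force: 0.0
```

{"name": "move_arm", "arguments": {"increments": [{"linear":[0.0,0.0,-0.06],"spin":0.0,"fingers":0.42},{"linear":[0.0,0.0,-0.18],"spin":0.0,"fingers":0.42},{"linear":[0.0,0.0,-0.32],"spin":0.0,"fingers":0.42},{"linear":[0.0,0.0,-0.476],"spin":0.0,"fingers":0.42},{"linear":[0.0,0.0,-0.476],"spin":0.0,"fingers":0.42}]}}

```text
time_s: 26.45
eef_pos: [507.7, -136.7, 185.6]
tool_rot: [0.004, -0.083, 0.997, -0.003]
force: [1.0, -0.4, 0.7]
opening: 35.9
grip_force: 0.0
```

Run:
```python
from cyc import *
check('10','DE')
pick('D'); put('D')
```

```text
scene [('D', 1.0, 0, 0), ('E', 1.0, 0, 0)]
side [('D', 1.0, 0, 0), ('E', 1.0, 0, 0)]
[{"linear":[-0.03,0.154,0.0],"spin":0.0,"fingers":0.6},{"linear":[-0.06,0.308,0.0],"spin":0.0,"fingers":0.6},{"linear":[-0.09,0.463,0.0],"spin":0.0,"fingers":0.6},{"linear":[-0.12,0.617,0.0],"spin":0.0,"fingers":0.6},{"linear":[-0.149,0.771,0.0],"spin":0.0,"fingers":0.6}]
[{"linear":[-0.03,0.154,0.0],"spin":0.0,"fingers":0.6},{"linear":[-0.06,0.308,0.0],"spin":0.0,"fingers":0.6},{"linear":[-0.09,0.463,0.0],"spin":0.0,"fingers":0.6},{"linear":[-0.12,0.617,0.0],"spin":0.0,"fingers":0.6},{"linear":[-0.15,0.771,0.0],"spin":0.0,"fingers":0.6}]
[{"linear":[-0.03,0.154,0.0],"spin":0.0,"fingers":0.6},{"linear":[-0.06,0.308,0.0],"spin":0.0,"fingers":0.6},{"linear":[-0.09,0.463,0.0],"spin":0.0,"fingers":0.6},{"linear":[-0.119,0.617,0.0],"spin":0.0,"fingers":0.6},{"linear":[-0.149,0.771,0.0],"spin":0.0,"fingers":0.6}]
[{"linear":[0.0,0.0,0.16],"spin":0.0,"fingers":0.6},{"linear":[0.0,0.0,0.32],"spin":0.0,"fingers":0.6},{"linear":[0.0,0.0,0.436],"spin":0.0,"fingers":0.6},{"linear":[0.0,0.0,0.552],"spin":0.0,"fin
[... 1822 characters left out ...]
01  6.1100e+01  1.7000e-01  1.0000e-01]
[{"linear":[0.0,0.0,0.0],"spin":0.0,"fingers":0.42},{"linear":[0.0,0.0,0.0],"spin":0.0,"fingers":0.42},{"linear":[0.0,0.0,0.0],"spin":0.0,"fingers":0.42},{"linear":[0.0,0.0,0.0],"spin":0.0,"fingers":0.42},{"linear":[0.0,0.0,0.0],"spin":0.0,"fingers":0.42}]
end [ 4.9639e+02 -8.6000e+01  6.1100e+01  1.7000e-01  4.2000e-01]
[{"linear":[0.0,0.0,-0.159],"spin":0.0,"fingers":0.42},{"linear":[0.0,0.0,-0.317],"spin":0.0,"fingers":0.42},{"linear":[0.0,0.0,-0.476],"spin":0.0,"fingers":0.42},{"linear":[0.0,0.0,-0.476],"spin":0.0,"fingers":0.42},{"linear":[0.0,0.0,-0.476],"spin":0.0,"fingers":0.42}]
end [ 4.9639e+02 -8.6000e+01  1.8010e+02  1.7000e-01  4.2000e-01]
```

{"name": "move_arm", "arguments": {"increments": [{"linear":[-0.03,0.154,0.0],"spin":0.0,"fingers":0.6},{"linear":[-0.06,0.308,0.0],"spin":0.0,"fingers":0.6},{"linear":[-0.09,0.463,0.0],"spin":0.0,"fingers":0.6},{"linear":[-0.12,0.617,0.0],"spin":0.0,"fingers":0.6},{"linear":[-0.149,0.771,0.0],"spin":0.0,"fingers":0.6}]}}

```text
time_s: 27.05
eef_pos: [508.3, 62.5, 178.2]
tool_rot: [-0.002, -0.083, 0.997, 0.0]
force: [0.0, -0.4, 0.1]
opening: 51.3
grip_force: 0.0
```

{"name": "move_arm", "arguments": {"increments": [{"linear":[-0.03,0.154,0.0],"spin":0.0,"fingers":0.6},{"linear":[-0.06,0.308,0.0],"spin":0.0,"fingers":0.6},{"linear":[-0.09,0.463,0.0],"spin":0.0,"fingers":0.6},{"linear":[-0.12,0.617,0.0],"spin":0.0,"fingers":0.6},{"linear":[-0.15,0.771,0.0],"spin":0.0,"fingers":0.6}]}}

```text
time_s: 27.55
eef_pos: [513.4, 258.5, 177.9]
tool_rot: [-0.002, -0.083, 0.997, -0.0]
force: [0.6, 0.3, -0.2]
opening: 51.3
grip_force: 0.0
```

{"name": "move_arm", "arguments": {"increments": [{"linear":[-0.03,0.154,0.0],"spin":0.0,"fingers":0.6},{"linear":[-0.06,0.308,0.0],"spin":0.0,"fingers":0.6},{"linear":[-0.09,0.463,0.0],"spin":0.0,"fingers":0.6},{"linear":[-0.119,0.617,0.0],"spin":0.0,"fingers":0.6},{"linear":[-0.149,0.771,0.0],"spin":0.0,"fingers":0.6}]}}

```text
time_s: 28.05
eef_pos: [518.4, 454.5, 177.4]
tool_rot: [-0.002, -0.083, 0.997, -0.001]
force: [0.6, -0.8, 0.8]
opening: 51.2
grip_force: 0.0
```

{"name": "move_arm", "arguments": {"increments": [{"linear":[0.0,0.0,0.16],"spin":0.0,"fingers":0.6},{"linear":[0.0,0.0,0.32],"spin":0.0,"fingers":0.6},{"linear":[0.0,0.0,0.436],"spin":0.0,"fingers":0.6},{"linear":[0.0,0.0,0.52],"spin":0.0,"fingers":0.6},{"linear":[0.0,0.0,0.552],"spin":0.0,"fingers":0.6}]}}

```text
time_s: 28.55
eef_pos: [516.6, 451.7, 36.7]
tool_rot: [-0.004, -0.083, 0.997, -0.002]
force: [-0.0, 0.8, -0.7]
opening: 51.3
grip_force: 0.0
```

{"name": "move_arm", "arguments": {"increments": [{"linear":[0.0,0.0,0.0],"spin":0.0,"fingers":0.6},{"linear":[0.0,0.0,0.0],"spin":0.0,"fingers":0.1},{"linear":[0.0,0.0,0.0],"spin":0.0,"fingers":0.1},{"linear":[0.0,0.0,0.0],"spin":0.0,"fingers":0.1},{"linear":[0.0,0.0,0.0],"spin":0.0,"fingers":0.1}]}}

```text
time_s: 29.05
eef_pos: [520.5, 454.1, 44.0]
tool_rot: [0.002, -0.083, 0.997, 0.001]
force: [0.3, 0.5, 4.7]
opening: 18.1
grip_force: 59.0
```

{"name": "move_arm", "arguments": {"increments": [{"linear":[0.0,0.0,-0.138],"spin":0.0,"fingers":0.1},{"linear":[0.0,0.0,-0.276],"spin":0.0,"fingers":0.1},{"linear":[0.0,0.0,-0.414],"spin":0.0,"fingers":0.1},{"linear":[0.0,0.0,-0.552],"spin":0.0,"fingers":0.1},{"linear":[0.0,0.0,-0.552],"spin":0.0,"fingers":0.1}]}}

```text
time_s: 29.55
eef_pos: [521.9, 455.1, 186.6]
tool_rot: [0.005, -0.083, 0.997, 0.002]
force: [1.2, 0.5, -1.1]
opening: 17.8
grip_force: 58.8
```

{"name": "move_arm", "arguments": {"increments": [{"linear":[0.032,-0.151,0.0],"spin":0.0,"fingers":0.1},{"linear":[0.064,-0.302,0.0],"spin":0.0,"fingers":0.1},{"linear":[0.096,-0.453,0.0],"spin":0.0,"fingers":0.1},{"linear":[0.128,-0.604,0.0],"spin":0.0,"fingers":0.1},{"linear":[0.16,-0.755,0.0],"spin":0.0,"fingers":0.1}]}}

```text
time_s: 30.05
eef_pos: [510.2, 259.1, 178.8]
tool_rot: [-0.001, -0.083, 0.997, -0.0]
force: [1.1, 0.1, -1.6]
opening: 17.9
grip_force: 59.0
```

{"name": "move_arm", "arguments": {"increments": [{"linear":[0.032,-0.151,0.0],"spin":0.0,"fingers":0.1},{"linear":[0.064,-0.302,0.0],"spin":0.0,"fingers":0.1},{"linear":[0.096,-0.453,0.0],"spin":0.0,"fingers":0.1},{"linear":[0.128,-0.604,0.0],"spin":0.0,"fingers":0.1},{"linear":[0.16,-0.754,0.0],"spin":0.0,"fingers":0.1}]}}

```text
time_s: 30.55
eef_pos: [501.9, 66.8, 179.1]
tool_rot: [-0.001, -0.083, 0.997, 0.0]
force: [1.5, 0.2, -1.9]
opening: 18.0
grip_force: 59.0
```

{"name": "move_arm", "arguments": {"increments": [{"linear":[0.032,-0.151,0.0],"spin":0.0,"fingers":0.1},{"linear":[0.064,-0.302,0.0],"spin":0.0,"fingers":0.1},{"linear":[0.096,-0.453,0.0],"spin":0.0,"fingers":0.1},{"linear":[0.128,-0.604,0.0],"spin":0.0,"fingers":0.1},{"linear":[0.128,-0.604,0.14],"spin":0.0,"fingers":0.1}]}}

```text
time_s: 31.05
eef_pos: [499.4, -91.7, 147.9]
tool_rot: [0.004, -0.081, 0.997, -0.003]
force: [1.6, -0.2, -2.0]
opening: 17.8
grip_force: 59.2
```

{"name": "move_arm", "arguments": {"increments": [{"linear":[0.0,0.0,0.14],"spin":0.0,"fingers":0.1},{"linear":[0.0,0.0,0.22],"spin":0.0,"fingers":0.1},{"linear":[0.0,0.0,0.28],"spin":0.0,"fingers":0.1},{"linear":[0.0,0.0,0.31],"spin":0.0,"fingers":0.1},{"linear":[0.0,0.0,0.33],"spin":0.0,"fingers":0.1}]}}

```text
time_s: 31.55
eef_pos: [495.7, -85.7, 61.7]
tool_rot: [-0.001, -0.083, 0.997, 0.0]
force: [-7.4, 3.6, 37.5]
opening: 18.2
grip_force: 63.8
```

{"name": "move_arm", "arguments": {"increments": [{"linear":[0.0,0.0,0.0],"spin":0.0,"fingers":0.1},{"linear":[0.0,0.0,0.006],"spin":0.0,"fingers":0.42},{"linear":[0.0,0.0,0.006],"spin":0.0,"fingers":0.42},{"linear":[0.0,0.0,0.006],"spin":0.0,"fingers":0.42},{"linear":[0.0,0.0,0.006],"spin":0.0,"fingers":0.42}]}}

```text
time_s: 32.05
eef_pos: [496.7, -86.1, 61.4]
tool_rot: [0.0, -0.083, 0.997, -0.0]
force: [-0.2, -1.1, 0.3]
opening: 36.2
grip_force: 0.0
```

{"name": "move_arm", "arguments": {"increments": [{"linear":[0.0,0.0,-0.06],"spin":0.0,"fingers":0.42},{"linear":[0.0,0.0,-0.18],"spin":0.0,"fingers":0.42},{"linear":[0.0,0.0,-0.32],"spin":0.0,"fingers":0.42},{"linear":[0.0,0.0,-0.476],"spin":0.0,"fingers":0.42},{"linear":[0.0,0.0,-0.476],"spin":0.0,"fingers":0.42}]}}

```text
time_s: 32.55
eef_pos: [499.6, -87.2, 185.6]
tool_rot: [0.005, -0.083, 0.997, -0.002]
force: [0.0, 0.3, 0.4]
opening: 35.5
grip_force: 0.0
```

Run:
```python
from cyc import *
check('11','E')
pick('E'); put('E')
```

```text
scene [('E', 1.0, 0, 0)]
side [('E', 1.0, 0, 0)]
[{"linear":[-0.068,0.127,0.0],"spin":0.0,"fingers":0.6},{"linear":[-0.136,0.254,0.0],"spin":0.0,"fingers":0.6},{"linear":[-0.205,0.381,0.0],"spin":0.0,"fingers":0.6},{"linear":[-0.273,0.508,0.0],"spin":0.0,"fingers":0.6},{"linear":[-0.341,0.635,0.0],"spin":0.0,"fingers":0.6}]
[{"linear":[-0.068,0.127,0.0],"spin":0.0,"fingers":0.6},{"linear":[-0.136,0.254,0.0],"spin":0.0,"fingers":0.6},{"linear":[-0.205,0.381,0.0],"spin":0.0,"fingers":0.6},{"linear":[-0.273,0.509,0.0],"spin":0.0,"fingers":0.6},{"linear":[-0.341,0.636,0.0],"spin":0.0,"fingers":0.6}]
[{"linear":[0.0,0.0,0.16],"spin":0.0,"fingers":0.6},{"linear":[0.0,0.0,0.32],"spin":0.0,"fingers":0.6},{"linear":[0.0,0.0,0.436],"spin":0.0,"fingers":0.6},{"linear":[0.0,0.0,0.552],"spin":0.0,"fingers":0.6},{"linear":[0.0,0.0,0.552],"spin":0.0,"fingers":0.6}]
[{"linear":[0.0,0.0,0.0],"spin":0.0,"fingers":0.1},{"linear":[0.0,0.0,0.0],"spin":0.0,"fingers":0.1},{"linear":[0.0,0.0,0.0],"spin":0.0,"fingers":0.1},{"linear":[0.0,0.0,0.0],"spin":0.0,"fingers":0.1},{"linear":[0.0,0.0,0.0],"spin":0.0,"
[... 1246 characters left out ...]
01  6.1100e+01  1.7000e-01  1.0000e-01]
[{"linear":[0.0,0.0,0.0],"spin":0.0,"fingers":0.42},{"linear":[0.0,0.0,0.0],"spin":0.0,"fingers":0.42},{"linear":[0.0,0.0,0.0],"spin":0.0,"fingers":0.42},{"linear":[0.0,0.0,0.0],"spin":0.0,"fingers":0.42},{"linear":[0.0,0.0,0.0],"spin":0.0,"fingers":0.42}]
end [ 4.8812e+02 -3.6690e+01  6.1100e+01  1.7000e-01  4.2000e-01]
[{"linear":[0.0,0.0,-0.159],"spin":0.0,"fingers":0.42},{"linear":[0.0,0.0,-0.317],"spin":0.0,"fingers":0.42},{"linear":[0.0,0.0,-0.476],"spin":0.0,"fingers":0.42},{"linear":[0.0,0.0,-0.476],"spin":0.0,"fingers":0.42},{"linear":[0.0,0.0,-0.476],"spin":0.0,"fingers":0.42}]
end [ 4.8812e+02 -3.6690e+01  1.8010e+02  1.7000e-01  4.2000e-01]
```

{"name": "move_arm", "arguments": {"increments": [{"linear":[-0.068,0.127,0.0],"spin":0.0,"fingers":0.6},{"linear":[-0.136,0.254,0.0],"spin":0.0,"fingers":0.6},{"linear":[-0.205,0.381,0.0],"spin":0.0,"fingers":0.6},{"linear":[-0.273,0.508,0.0],"spin":0.0,"fingers":0.6},{"linear":[-0.341,0.635,0.0],"spin":0.0,"fingers":0.6}]}}

```text
time_s: 33.15
eef_pos: [553.4, 86.1, 178.1]
tool_rot: [-0.002, -0.083, 0.997, 0.0]
force: [0.5, 0.8, -0.2]
opening: 51.5
grip_force: 0.0
```

{"name": "move_arm", "arguments": {"increments": [{"linear":[-0.068,0.127,0.0],"spin":0.0,"fingers":0.6},{"linear":[-0.136,0.254,0.0],"spin":0.0,"fingers":0.6},{"linear":[-0.205,0.381,0.0],"spin":0.0,"fingers":0.6},{"linear":[-0.273,0.509,0.0],"spin":0.0,"fingers":0.6},{"linear":[-0.341,0.636,0.0],"spin":0.0,"fingers":0.6}]}}

```text
time_s: 33.65
eef_pos: [611.3, 256.8, 177.5]
tool_rot: [-0.002, -0.083, 0.997, -0.0]
force: [0.1, -0.7, 0.2]
opening: 51.2
grip_force: 0.0
```

{"name": "move_arm", "arguments": {"increments": [{"linear":[0.0,0.0,0.16],"spin":0.0,"fingers":0.6},{"linear":[0.0,0.0,0.32],"spin":0.0,"fingers":0.6},{"linear":[0.0,0.0,0.42],"spin":0.0,"fingers":0.6},{"linear":[0.0,0.0,0.49],"spin":0.0,"fingers":0.6},{"linear":[0.0,0.0,0.53],"spin":0.0,"fingers":0.6}]}}

```text
time_s: 34.15
eef_pos: [609.5, 255.0, 43.2]
tool_rot: [-0.003, -0.083, 0.997, -0.0]
force: [0.3, -0.6, -0.1]
opening: 51.3
grip_force: 0.0
```

{"name": "move_arm", "arguments": {"increments": [{"linear":[0.0,0.0,0.022],"spin":0.0,"fingers":0.6},{"linear":[0.0,0.0,0.022],"spin":0.0,"fingers":0.6},{"linear":[0.0,0.0,0.022],"spin":0.0,"fingers":0.6},{"linear":[0.0,0.0,0.022],"spin":0.0,"fingers":0.1},{"linear":[0.0,0.0,0.022],"spin":0.0,"fingers":0.1}]}}

```text
time_s: 34.65
eef_pos: [612.6, 255.7, 43.2]
tool_rot: [0.001, -0.083, 0.997, 0.0]
force: [-0.0, -0.2, -0.1]
opening: 23.3
grip_force: 0.0
```

{"name": "move_arm", "arguments": {"increments": [{"linear":[0.0,0.0,0.0],"spin":0.0,"fingers":0.1},{"linear":[0.0,0.0,0.0],"spin":0.0,"fingers":0.1},{"linear":[0.0,0.0,0.0],"spin":0.0,"fingers":0.1},{"linear":[0.0,0.0,0.0],"spin":0.0,"fingers":0.1},{"linear":[0.0,0.0,0.0],"spin":0.0,"fingers":0.1}]}}

```text
time_s: 35.15
eef_pos: [612.7, 255.8, 43.3]
tool_rot: [0.001, -0.083, 0.997, 0.0]
force: [-0.6, -0.2, 6.0]
opening: 18.3
grip_force: 58.6
```

{"name": "move_arm", "arguments": {"increments": [{"linear":[0.0,0.0,-0.138],"spin":0.0,"fingers":0.1},{"linear":[0.0,0.0,-0.276],"spin":0.0,"fingers":0.1},{"linear":[0.0,0.0,-0.414],"spin":0.0,"fingers":0.1},{"linear":[0.0,0.0,-0.552],"spin":0.0,"fingers":0.1},{"linear":[0.0,0.0,-0.552],"spin":0.0,"fingers":0.1}]}}

```text
time_s: 35.65
eef_pos: [614.7, 256.3, 186.0]
tool_rot: [0.005, -0.083, 0.997, 0.001]
force: [1.6, 1.0, -1.1]
opening: 17.9
grip_force: 58.7
```

{"name": "move_arm", "arguments": {"increments": [{"linear":[0.085,-0.134,0.0],"spin":0.0,"fingers":0.1},{"linear":[0.17,-0.268,0.0],"spin":0.0,"fingers":0.1},{"linear":[0.256,-0.402,0.0],"spin":0.0,"fingers":0.1},{"linear":[0.341,-0.536,0.0],"spin":0.0,"fingers":0.1},{"linear":[0.426,-0.67,0.0],"spin":0.0,"fingers":0.1}]}}

```text
time_s: 36.15
eef_pos: [533.0, 71.6, 178.8]
tool_rot: [-0.001, -0.083, 0.997, 0.0]
force: [1.2, -0.8, -0.5]
opening: 18.0
grip_force: 58.9
```

{"name": "move_arm", "arguments": {"increments": [{"linear":[0.085,-0.133,0.0],"spin":0.0,"fingers":0.1},{"linear":[0.171,-0.267,0.0],"spin":0.0,"fingers":0.1},{"linear":[0.256,-0.401,0.0],"spin":0.0,"fingers":0.1},{"linear":[0.256,-0.401,0.14],"spin":0.0,"fingers":0.1},{"linear":[0.256,-0.401,0.28],"spin":0.0,"fingers":0.1}]}}

```text
time_s: 36.65
eef_pos: [488.0, -38.2, 109.5]
tool_rot: [0.001, -0.081, 0.997, -0.0]
force: [0.2, -0.1, -1.8]
opening: 17.9
grip_force: 59.0
```

{"name": "move_arm", "arguments": {"increments": [{"linear":[0.0,0.0,0.06],"spin":0.0,"fingers":0.1},{"linear":[0.0,0.0,0.11],"spin":0.0,"fingers":0.1},{"linear":[0.0,0.0,0.14],"spin":0.0,"fingers":0.1},{"linear":[0.0,0.0,0.16],"spin":0.0,"fingers":0.1},{"linear":[0.0,0.0,0.16],"spin":0.0,"fingers":0.1}]}}

```text
time_s: 37.15
eef_pos: [487.7, -36.5, 69.4]
tool_rot: [-0.001, -0.083, 0.997, 0.0]
force: [0.2, -0.8, -1.4]
opening: 18.2
grip_force: 59.0
```

{"name": "move_arm", "arguments": {"increments": [{"linear":[0.0,0.0,0.01],"spin":0.0,"fingers":0.1},{"linear":[0.0,0.0,0.02],"spin":0.0,"fingers":0.1},{"linear":[0.0,0.0,0.03],"spin":0.0,"fingers":0.1},{"linear":[0.0,0.0,0.03],"spin":0.0,"fingers":0.1},{"linear":[0.0,0.0,0.036],"spin":0.0,"fingers":0.42}]}}

```text
time_s: 37.65
eef_pos: [488.5, -36.8, 61.4]
tool_rot: [0.0, -0.083, 0.997, -0.0]
force: [-0.2, 0.5, -0.6]
opening: 31.7
grip_force: 0.0
```

{"name": "move_arm", "arguments": {"increments": [{"linear":[0.0,0.0,0.0],"spin":0.0,"fingers":0.42},{"linear":[0.0,0.0,0.0],"spin":0.0,"fingers":0.42},{"linear":[0.0,0.0,-0.04],"spin":0.0,"fingers":0.42},{"linear":[0.0,0.0,-0.12],"spin":0.0,"fingers":0.42},{"linear":[0.0,0.0,-0.2],"spin":0.0,"fingers":0.42}]}}

```text
time_s: 38.15
eef_pos: [488.0, -36.6, 112.1]
tool_rot: [-0.0, -0.083, 0.997, 0.0]
force: [-0.2, 0.0, 0.2]
opening: 35.8
grip_force: 0.0
```

{"name": "move_arm", "arguments": {"increments": [{"linear":[0.0,0.0,-0.14],"spin":0.0,"fingers":0.42},{"linear":[0.0,0.0,-0.276],"spin":0.0,"fingers":0.42},{"linear":[0.0,0.0,-0.276],"spin":0.0,"fingers":0.42},{"linear":[0.0,0.0,-0.276],"spin":0.0,"fingers":0.42},{"linear":[0.0,0.0,-0.276],"spin":0.0,"fingers":0.42}]}}

```text
time_s: 38.65
eef_pos: [487.5, -36.5, 179.6]
tool_rot: [-0.001, -0.083, 0.997, 0.0]
force: [-0.6, -0.2, -0.8]
opening: 35.9
grip_force: 0.0
```

Run:
```python
from cyc import *
for n in('wrist','scene','side'): h.snap(n,n+'12')
np=h.np
w=cv2.resize(cv2.imread('pics/wrist12.png'),(800,600))[:330]; s=cv2.imread('pics/scene12.png')[180:395,140:470]; d=cv2.imread('pics/side12.png')[150:360,80:460]
m=np.zeros((600,800,3),np.uint8); m[:330]=w; m[330:,:400]=cv2.resize(s,(400,270)); m[330:,400:]=cv2.resize(d,(400,270))
cv2.imwrite('pics/m12.png',m)
print(h.r.read_state()['time_s'])
```

```text
38.8
```

View pics/m12.png

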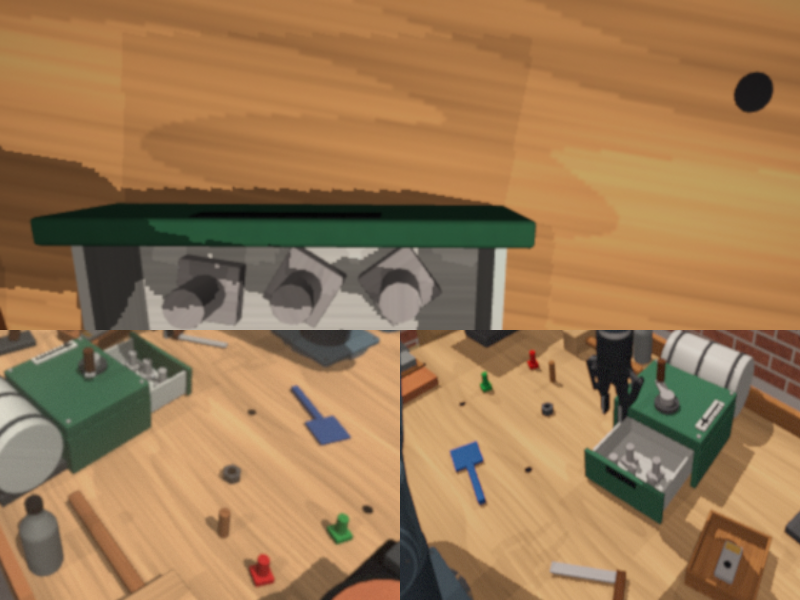

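Front row dogs stand in the drawer below the rim (at about (190,300), (295,295), (400,295)). The bench is clear of dogs, and the others are untouched. Next I push the drawer with closed fingers, off-centre to clear the hub.

Run:
```python
from cyc import *
def P(a,b): return FX+a*math.cos(YW)-b*math.sin(YW),FY+a*math.sin(YW)+b*math.cos(YW)
print(load())
plan([(*P(-45,-65),180,.166,0.)]); plan([(*P(-45,-65),82,.166)],step=25)
plan([(*P(70,-65),82,.166)],step=10)
```

```text
[488.11736676055955, -36.68768468119153, 180.1, 0.16627434594004953, 0.42]
[{"linear":[0.087,-0.115,0.0],"spin":0.0,"fingers":0.0},{"linear":[0.174,-0.23,0.0],"spin":0.0,"fingers":0.0},{"linear":[0.261,-0.345,0.0],"spin":0.0,"fingers":0.0},{"linear":[0.348,-0.46,0.0],"spin":0.0,"fingers":0.0},{"linear":[0.348,-0.46,0.0],"spin":0.0,"fingers":0.0}]
end [ 4.2135e+02 -1.6450e+02  1.8010e+02  1.7000e-01  0.0000e+00]
[{"linear":[0.0,0.0,0.098],"spin":0.0,"fingers":0.0},{"linear":[0.0,0.0,0.196],"spin":0.0,"fingers":0.0},{"linear":[0.0,0.0,0.294],"spin":0.0,"fingers":0.0},{"linear":[0.0,0.0,0.392],"spin":0.0,"fingers":0.0},{"linear":[0.0,0.0,0.392],"spin":0.0,"fingers":0.0}]
end [ 4.2135e+02 -1.6450e+02  8.2100e+01  1.7000e-01  0.0000e+00]
[{"linear":[-0.038,0.0,0.0],"spin":0.0,"fingers":0.0},{"linear":[-0.077,0.0,0.0],"spin":0.0,"fingers":0.0},{"linear":[-0.115,0.0,0.0],"spin":0.0,"fingers":0.0},{"linear":[-0.153,0.0,0.0],"spin":0.0,"fingers":0.0},{"linear":[-0.192,0.0,0.0],"spin":0.0,"fingers":0.0}]
[{"linear":[-0.038,0.0,0.0],"spin":0.0,"fingers":0.0},{"linear":[-0.076,0.0,0.0],"spin":0.0,"fingers":0.0},{"linear":[-0.115,0.0,0.0],"spin":0.0,"fingers":0.0},{"linear":[-0.153,0.0,0.0],"spin":0.0,"fingers":0.0},{"linear":[-0.191,0.0,0.0],"spin":0.0,"fingers":0.0}]
[{"linear":[-0.039,0.0,0.0],"spin":0.0,"fingers":0.0},{"linear":[-0.077,0.0,0.0],"spin":0.0,"fingers":0.0},{"linear":[-0.077,0.0,0.0],"spin":0.0,"fingers":0.0},{"linear":[-0.077,0.0,0.0],"spin":0.0,"fingers":0.0},{"linear":[-0.077,0.0,0.0],"spin":0.0,"fingers":0.0}]
end [ 5.3476e+02 -1.4547e+02  8.2100e+01  1.7000e-01  0.0000e+00]
```

{"name": "move_arm", "arguments": {"increments": [{"linear":[0.087,-0.115,0.0],"spin":0.0,"fingers":0.0},{"linear":[0.174,-0.23,0.0],"spin":0.0,"fingers":0.0},{"linear":[0.261,-0.345,0.0],"spin":0.0,"fingers":0.0},{"linear":[0.348,-0.46,0.0],"spin":0.0,"fingers":0.0},{"linear":[0.348,-0.46,0.0],"spin":0.0,"fingers":0.0}]}}

```text
time_s: 39.3
eef_pos: [419.7, -167.4, 179.3]
tool_rot: [-0.001, -0.081, 0.997, -0.0]
force: [-0.3, 0.3, 0.5]
opening: 0.2
grip_force: 0.0
```

{"name": "move_arm", "arguments": {"increments": [{"linear":[0.0,0.0,0.098],"spin":0.0,"fingers":0.0},{"linear":[0.0,0.0,0.196],"spin":0.0,"fingers":0.0},{"linear":[0.0,0.0,0.294],"spin":0.0,"fingers":0.0},{"linear":[0.0,0.0,0.392],"spin":0.0,"fingers":0.0},{"linear":[0.0,0.0,0.392],"spin":0.0,"fingers":0.0}]}}

```text
time_s: 39.8
eef_pos: [419.3, -162.4, 79.0]
tool_rot: [-0.003, -0.083, 0.997, 0.003]
force: [-0.8, 0.1, -0.6]
opening: 0.2
grip_force: 0.0
```

{"name": "move_arm", "arguments": {"increments": [{"linear":[-0.02,0.0,0.0],"spin":0.0,"fingers":0.0},{"linear":[-0.04,0.0,0.0],"spin":0.0,"fingers":0.0},{"linear":[-0.06,0.0,0.0],"spin":0.0,"fingers":0.0},{"linear":[-0.08,0.0,0.0],"spin":0.0,"fingers":0.0},{"linear":[-0.1,0.0,0.0],"spin":0.0,"fingers":0.0}]}}

```text
time_s: 40.3
eef_pos: [446.9, -160.4, 82.7]
tool_rot: [0.001, -0.083, 0.997, -0.0]
force: [0.1, 0.6, -0.9]
opening: 0.4
grip_force: 0.0
```

{"name": "move_arm", "arguments": {"increments": [{"linear":[-0.01,0.0,0.0],"spin":0.0,"fingers":0.0},{"linear":[-0.02,0.0,0.0],"spin":0.0,"fingers":0.0},{"linear":[-0.03,0.0,0.0],"spin":0.0,"fingers":0.0},{"linear":[-0.04,0.0,0.0],"spin":0.0,"fingers":0.0},{"linear":[-0.05,0.0,0.0],"spin":0.0,"fingers":0.0}]}}

```text
time_s: 40.8
eef_pos: [458.1, -158.3, 82.0]
tool_rot: [-0.0, -0.083, 0.997, 0.0]
force: [-2.3, -0.9, 1.3]
opening: 0.1
grip_force: 1.0
```

{"name": "move_arm", "arguments": {"increments": [{"linear":[-0.02,0.0,0.0],"spin":0.0,"fingers":0.0},{"linear":[-0.04,0.0,0.0],"spin":0.0,"fingers":0.0},{"linear":[-0.06,0.0,0.0],"spin":0.0,"fingers":0.0},{"linear":[-0.08,0.0,0.0],"spin":0.0,"fingers":0.0},{"linear":[-0.1,0.0,0.0],"spin":0.0,"fingers":0.0}]}}

```text
time_s: 41.3
eef_pos: [483.4, -154.1, 82.0]
tool_rot: [-0.0, -0.083, 0.997, -0.0]
force: [-3.6, -1.3, 0.4]
opening: 0.0
grip_force: 1.3
```

{"name": "move_arm", "arguments": {"increments": [{"linear":[-0.02,0.0,0.0],"spin":0.0,"fingers":0.0},{"linear":[-0.04,0.0,0.0],"spin":0.0,"fingers":0.0},{"linear":[-0.06,0.0,0.0],"spin":0.0,"fingers":0.0},{"linear":[-0.08,0.0,0.0],"spin":0.0,"fingers":0.0},{"linear":[-0.1,0.0,0.0],"spin":0.0,"fingers":0.0}]}}

```text
time_s: 41.8
eef_pos: [508.1, -150.0, 82.0]
tool_rot: [-0.0, -0.083, 0.997, -0.0]
force: [-2.2, -2.1, -1.6]
opening: 0.4
grip_force: 1.3
```

{"name": "move_arm", "arguments": {"increments": [{"linear":[-0.02,0.0,0.0],"spin":0.0,"fingers":0.0},{"linear":[-0.04,0.0,0.0],"spin":0.0,"fingers":0.0},{"linear":[-0.06,0.0,0.0],"spin":0.0,"fingers":0.0},{"linear":[-0.08,0.0,0.0],"spin":0.0,"fingers":0.0},{"linear":[-0.1,0.0,0.0],"spin":0.0,"fingers":0.0}]}}

```text
time_s: 42.3
eef_pos: [532.8, -145.8, 82.1]
tool_rot: [0.0, -0.083, 0.997, -0.0]
force: [-2.0, -3.3, -0.8]
opening: 0.2
grip_force: 1.2
```

{"name": "move_arm", "arguments": {"increments": [{"linear":[-0.016,0.0,0.0],"spin":0.0,"fingers":0.0},{"linear":[-0.032,0.0,0.0],"spin":0.0,"fingers":0.0},{"linear":[-0.048,0.0,0.0],"spin":0.0,"fingers":0.0},{"linear":[-0.064,0.0,0.0],"spin":0.0,"fingers":0.0},{"linear":[-0.08,0.0,0.0],"spin":0.0,"fingers":0.0}]}}

```text
time_s: 42.8
eef_pos: [552.4, -142.5, 82.1]
tool_rot: [0.0, -0.083, 0.997, -0.0]
force: [-1.5, -2.1, -0.2]
opening: 0.1
grip_force: 1.2
```

{"name": "move_arm", "arguments": {"increments": [{"linear":[-0.008,0.0,0.0],"spin":0.0,"fingers":0.0},{"linear":[-0.016,0.0,0.0],"spin":0.0,"fingers":0.0},{"linear":[-0.024,0.0,0.0],"spin":0.0,"fingers":0.0},{"linear":[-0.032,0.0,0.0],"spin":0.0,"fingers":0.0},{"linear":[-0.04,0.0,0.0],"spin":0.0,"fingers":0.0}]}}

```text
time_s: 43.3
eef_pos: [561.1, -141.0, 82.1]
tool_rot: [-0.001, -0.083, 0.997, 0.0]
force: [-8.9, -4.0, 5.9]
opening: 0.1
grip_force: 4.7
```

{"name": "move_arm", "arguments": {"increments": [{"linear":[-0.006,0.0,0.0],"spin":0.0,"fingers":0.0},{"linear":[-0.012,0.0,0.0],"spin":0.0,"fingers":0.0},{"linear":[-0.018,0.0,0.0],"spin":0.0,"fingers":0.0},{"linear":[-0.024,0.0,0.0],"spin":0.0,"fingers":0.0},{"linear":[-0.03,0.0,0.0],"spin":0.0,"fingers":0.0}]}}

```text
time_s: 43.8
eef_pos: [566.5, -140.1, 82.0]
tool_rot: [-0.003, -0.083, 0.997, 0.0]
force: [-6.6, -1.3, 3.6]
opening: -0.1
grip_force: 3.0
```

{"name": "move_arm", "arguments": {"increments": [{"linear":[-0.006,0.0,0.0],"spin":0.0,"fingers":0.0},{"linear":[-0.012,0.0,0.0],"spin":0.0,"fingers":0.0},{"linear":[-0.018,0.0,0.0],"spin":0.0,"fingers":0.0},{"linear":[-0.024,0.0,0.0],"spin":0.0,"fingers":0.0},{"linear":[-0.024,0.0,0.0],"spin":0.0,"fingers":0.0}]}}

```text
time_s: 44.3
eef_pos: [575.8, -138.4, 82.1]
tool_rot: [0.0, -0.083, 0.997, -0.0]
force: [-0.1, -0.2, 0.4]
opening: -0.1
grip_force: 0.0
```

{"name": "move_arm", "arguments": {"increments": [{"linear":[-0.005,0.0,0.0],"spin":0.0,"fingers":0.0},{"linear":[-0.01,0.0,0.0],"spin":0.0,"fingers":0.0},{"linear":[-0.015,0.0,0.0],"spin":0.0,"fingers":0.0},{"linear":[-0.015,0.0,0.0],"spin":0.0,"fingers":0.0},{"linear":[-0.015,0.0,0.0],"spin":0.0,"fingers":0.0}]}}

```text
time_s: 44.8
eef_pos: [576.3, -138.3, 82.0]
tool_rot: [-0.003, -0.083, 0.997, 0.0]
force: [-9.5, -3.2, 6.6]
opening: -0.2
grip_force: 5.1
```

```bash
python3 - <<'E'
from cyc import *
h.snap('side','side13'); h.snap('scene','scene13')
E
python3 - <<'E'
from cyc import *
c=load(); # reconstruct commanded
X=[-math.cos(c[3]),-math.sin(c[3])]
d=250*(-.1-.05-.3-.08-.04-.03-.024-.015)
x,y=421.35+d*X[0],-164.50+d*X[1]; print(x,y)
json.dump([x,y,82.1,c[3],0.],open(F,'w'))
plan([(x+20*X[0],y+20*X[1],82.1,None)],step=7); plan([(None,None,300,None)],step=45); plan([(725,-50,300,.166)])
E
```

```text
578.8967663657497 -138.05989962772688
[{"linear":[0.027,0.0,0.0],"spin":0.0,"fingers":0.0},{"linear":[0.053,0.0,0.0],"spin":0.0,"fingers":0.0},{"linear":[0.08,0.0,0.0],"spin":0.0,"fingers":0.0},{"linear":[0.08,0.0,0.0],"spin":0.0,"fingers":0.0},{"linear":[0.08,0.0,0.0],"spin":0.0,"fingers":0.0}]
end [ 5.5917e+02 -1.4137e+02  8.2100e+01  1.7000e-01  0.0000e+00]
[{"linear":[0.0,0.0,-0.174],"spin":0.0,"fingers":0.0},{"linear":[0.0,0.0,-0.349],"spin":0.0,"fingers":0.0},{"linear":[0.0,0.0,-0.523],"spin":0.0,"fingers":0.0},{"linear":[0.0,0.0,-0.697],"spin":0.0,"fingers":0.0},{"linear":[0.0,0.0,-0.872],"spin":0.0,"fingers":0.0}]
end [ 5.5917e+02 -1.4137e+02  3.0010e+02  1.7000e-01  0.0000e+00]
[{"linear":[-0.143,0.05,0.0],"spin":0.0,"fingers":0.0},{"linear":[-0.286,0.1,0.0],"spin":0.0,"fingers":0.0},{"linear":[-0.429,0.15,0.0],"spin":0.0,"fingers":0.0},{"linear":[-0.572,0.201,0.0],"spin":0.0,"fingers":0.0},{"linear":[-0.715,0.251,0.0],"spin":0.0,"fingers":0.0}]
end [ 7.2507e+02 -4.9900e+01  3.0010e+02  1.7000e-01  0.0000e+00]
```

{"name": "move_arm", "arguments": {"increments": [{"linear":[0.027,0.0,0.0],"spin":0.0,"fingers":0.0},{"linear":[0.053,0.0,0.0],"spin":0.0,"fingers":0.0},{"linear":[0.08,0.0,0.0],"spin":0.0,"fingers":0.0},{"linear":[0.08,0.0,0.0],"spin":0.0,"fingers":0.0},{"linear":[0.08,0.0,0.0],"spin":0.0,"fingers":0.0}]}}

```text
time_s: 45.4
eef_pos: [559.3, -141.4, 82.2]
tool_rot: [0.0, -0.083, 0.997, -0.0]
force: [0.6, -0.8, 0.1]
opening: 0.1
grip_force: 0.0
```

{"name": "move_arm", "arguments": {"increments": [{"linear":[0.0,0.0,-0.174],"spin":0.0,"fingers":0.0},{"linear":[0.0,0.0,-0.349],"spin":0.0,"fingers":0.0},{"linear":[0.0,0.0,-0.523],"spin":0.0,"fingers":0.0},{"linear":[0.0,0.0,-0.697],"spin":0.0,"fingers":0.0},{"linear":[0.0,0.0,-0.872],"spin":0.0,"fingers":0.0}]}}

```text
time_s: 45.9
eef_pos: [559.3, -141.1, 302.0]
tool_rot: [0.0, -0.083, 0.997, -0.0]
force: [0.6, -0.2, -0.8]
opening: 0.2
grip_force: 0.0
```

{"name": "move_arm", "arguments": {"increments": [{"linear":[-0.143,0.05,0.0],"spin":0.0,"fingers":0.0},{"linear":[-0.286,0.1,0.0],"spin":0.0,"fingers":0.0},{"linear":[-0.429,0.15,0.0],"spin":0.0,"fingers":0.0},{"linear":[-0.572,0.201,0.0],"spin":0.0,"fingers":0.0},{"linear":[-0.715,0.251,0.0],"spin":0.0,"fingers":0.0}]}}

```text
time_s: 46.4
eef_pos: [726.6, -48.9, 300.0]
tool_rot: [0.0, -0.083, 0.997, -0.0]
force: [-0.2, -0.7, -0.7]
opening: 0.0
grip_force: 0.0
```

{"name": "move_arm", "arguments": {"increments": [{"linear":[0,0,0],"spin":0,"fingers":0.6},{"linear":[0,0,0],"spin":0,"fingers":0.6},{"linear":[0,0,0],"spin":0,"fingers":0.6},{"linear":[0,0,0],"spin":0,"fingers":0.6},{"linear":[0,0,0],"spin":0,"fingers":0.6}]}}

```text
time_s: 46.9
eef_pos: [724.5, -50.7, 301.0]
tool_rot: [0.0, -0.082, 0.997, -0.0]
force: [-0.3, -0.4, 0.9]
opening: 51.0
grip_force: 0.0
```

Run:
```python
from cyc import *
np=h.np
h.snap('wrist','w14'); h.snap('side','side14'); h.snap('scene','scene14')
m=np.zeros((600,800,3),np.uint8)
w=cv2.imread('pics/w14.png'); m[:420,:560]=w
s=cv2.imread('pics/side14.png')[150:290,250:410]; m[420:,:206]=cv2.resize(s,(206,180))
# zoom side grip and scene grip x3
g=cv2.imread('pics/side0.png')[160:230,300:380]; m[0:210,560:800]=cv2.resize(g,(240,210),interpolation=cv2.INTER_CUBIC)
g=cv2.imread('pics/scene0.png')[180:250,180:260]; m[210:420,560:800]=cv2.resize(g,(240,210),interpolation=cv2.INTER_CUBIC)
g=cv2.imread('pics/scene14.png')[170:290,140:320]; m[420:,210:480]=cv2.resize(g,(270,180),interpolation=cv2.INTER_CUBIC)
cv2.imwrite('pics/m14.png',m)
```

```text
(no output)
```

View pics/m14.png

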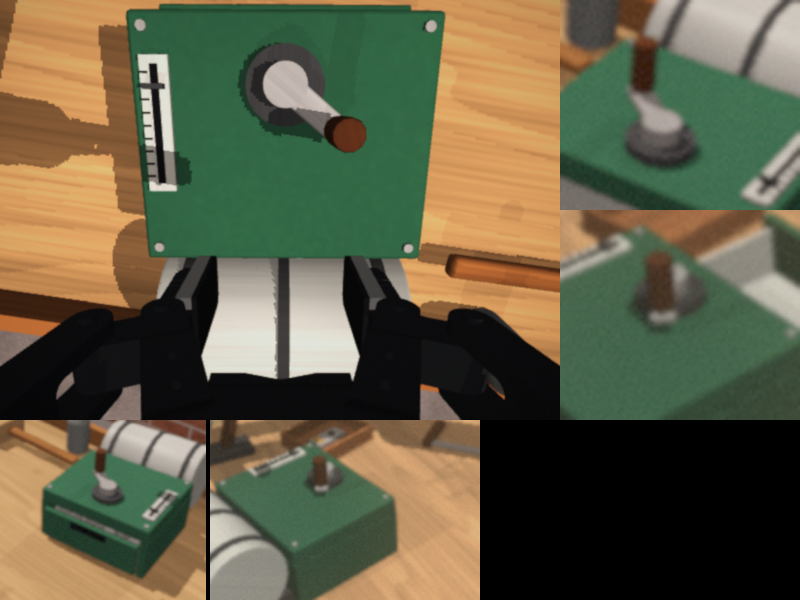

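The drawer is home. Grip top is at (347,134), crank pivot at (285,84), housing corners at (127,12), (444,12), (418,257), (149,257), and the pointer is near the slot's near end (152,86).

Run:
```python
from cyc import *
np=h.np; np.set_printoptions(precision=2,suppress=True)
c=np.array([h.atz('w14',*p,115) for p in [(127,11),(444,12),(418,257),(149,257)]])
print(c, np.linalg.norm(c[1]-c[0]),np.linalg.norm(c[2]-c[1]))
v=c[1]-c[0]; yaw=np.arctan2(-v[0],v[1]); v=c[2]-c[1]+c[3]-c[0]; yaw2=np.arctan2(v[1],v[0]); print('yaw',yaw,yaw2)
ctr=c.mean(0); y=(yaw+yaw2)/2; ax=ctr[:2]+(55-100)*np.array([math.cos(y),math.sin(y)]); print('axis from housing',ax)
print('pivot',h.atz('w14',285,84,140),'hub',h.atz('w14',283,84,125))
g=h.atz('w14',347,134,190); print('grip',g)
# side0 crop: grip top centre at (646,44)-> u=300+86/3
print('tri',h.tri(('w14',347,134),('side0',300+86/3,160+42/3),('scene0',180+99/3,180+(255-210)/3)))
for a in (ax,h.atz('w14',285,84,140)[:2]):
    d=g[:2]-a; print(np.linalg.norm(d), (y+math.pi-math.atan2(d[1],d[0]))%(2*math.pi))
print(h.r.read_state()['eef_pos'])
```

```text
[[ 609.81 -184.6   115.  ]
 [ 571.89   46.1   115.  ]
 [ 763.47   78.04  115.  ]
 [ 802.41 -154.32  115.  ]] 233.8014346410118 194.2240502681301
yaw 0.1629418791096867 0.16058303936576587
axis from housing [642.48 -60.94]
pivot [642.43 -61.14 140.  ] hub [641.79 -62.58 125.  ]
grip [667.39 -19.63 190.  ]
tri [667.24 -19.79 188.31]
48.242378811395916 2.2751778289127578
48.44026936161435 2.2740495674957404
[724.77 -50.42 300.73]
```

Run:
```python
from cyc import *
c=load(); json.dump([c[0],c[1],c[2],c[3],.6],open(F,'w'))
plan([(668,-18.5,240,.166)],step=30); plan([(668,-18.5,177,.166)],step=16); plan([(668,-18.5,177,.166,.1)])
```

```text
[{"linear":[0.068,0.054,0.08],"spin":0.0,"fingers":0.6},{"linear":[0.136,0.108,0.16],"spin":0.0,"fingers":0.6},{"linear":[0.204,0.162,0.24],"spin":0.0,"fingers":0.6},{"linear":[0.204,0.162,0.24],"spin":0.0,"fingers":0.6},{"linear":[0.204,0.162,0.24],"spin":0.0,"fingers":0.6}]
end [ 6.6807e+02 -1.8400e+01  2.4010e+02  1.7000e-01  6.0000e-01]
[{"linear":[0.0,0.0,0.063],"spin":0.0,"fingers":0.6},{"linear":[0.0,0.0,0.126],"spin":0.0,"fingers":0.6},{"linear":[0.0,0.0,0.189],"spin":0.0,"fingers":0.6},{"linear":[0.0,0.0,0.252],"spin":0.0,"fingers":0.6},{"linear":[0.0,0.0,0.252],"spin":0.0,"fingers":0.6}]
end [ 6.6807e+02 -1.8400e+01  1.7710e+02  1.7000e-01  6.0000e-01]
[{"linear":[0.0,0.0,0.0],"spin":0.0,"fingers":0.1},{"linear":[0.0,0.0,0.0],"spin":0.0,"fingers":0.1},{"linear":[0.0,0.0,0.0],"spin":0.0,"fingers":0.1},{"linear":[0.0,0.0,0.0],"spin":0.0,"fingers":0.1},{"linear":[0.0,0.0,0.0],"spin":0.0,"fingers":0.1}]
end [ 6.6807e+02 -1.8400e+01  1.7710e+02  1.7000e-01  1.0000e-01]
```

{"name": "move_arm", "arguments": {"increments": [{"linear":[0.068,0.054,0.08],"spin":0.0,"fingers":0.6},{"linear":[0.136,0.108,0.16],"spin":0.0,"fingers":0.6},{"linear":[0.204,0.162,0.24],"spin":0.0,"fingers":0.6},{"linear":[0.204,0.162,0.24],"spin":0.0,"fingers":0.6},{"linear":[0.204,0.162,0.24],"spin":0.0,"fingers":0.6}]}}

```text
time_s: 47.55
eef_pos: [667.9, -18.4, 240.4]
tool_rot: [0.0, -0.083, 0.997, -0.0]
force: [0.4, 0.5, -0.1]
opening: 51.1
grip_force: 0.0
```

{"name": "move_arm", "arguments": {"increments": [{"linear":[0.0,0.0,0.063],"spin":0.0,"fingers":0.6},{"linear":[0.0,0.0,0.126],"spin":0.0,"fingers":0.6},{"linear":[0.0,0.0,0.189],"spin":0.0,"fingers":0.6},{"linear":[0.0,0.0,0.252],"spin":0.0,"fingers":0.6},{"linear":[0.0,0.0,0.252],"spin":0.0,"fingers":0.6}]}}

```text
time_s: 48.05
eef_pos: [668.4, -19.1, 175.9]
tool_rot: [-0.001, -0.083, 0.997, 0.0]
force: [0.5, -0.2, 0.6]
opening: 51.0
grip_force: 0.0
```

{"name": "move_arm", "arguments": {"increments": [{"linear":[0.0,0.0,0.0],"spin":0.0,"fingers":0.1},{"linear":[0.0,0.0,0.0],"spin":0.0,"fingers":0.1},{"linear":[0.0,0.0,0.0],"spin":0.0,"fingers":0.1},{"linear":[0.0,0.0,0.0],"spin":0.0,"fingers":0.1},{"linear":[0.0,0.0,0.0],"spin":0.0,"fingers":0.1}]}}

```text
time_s: 48.55
eef_pos: [669.4, -18.4, 179.0]
tool_rot: [0.002, -0.083, 0.997, -0.0]
force: [1.2, 1.5, 5.5]
opening: 20.5
grip_force: 58.6
```

{"name": "move_arm", "arguments": {"increments": [{"linear":[0.0,0.0,0.0],"spin":0.0,"fingers":0.1},{"linear":[0.0,0.0,0.0],"spin":0.0,"fingers":0.1},{"linear":[0.0,0.0,0.0],"spin":0.0,"fingers":0.1},{"linear":[0.0,0.0,0.0],"spin":0.0,"fingers":0.1},{"linear":[0.0,0.0,0.0],"spin":0.0,"fingers":0.1}]}}

```text
time_s: 49.05
eef_pos: [669.4, -18.4, 179.0]
tool_rot: [0.002, -0.083, 0.997, -0.0]
force: [1.4, 0.9, 5.4]
opening: 20.2
grip_force: 58.6
```

Run:
```python
from cyc import *
s=h.r.read_state(); print(s['eef_pos'],s['force'],s['qpos'])
AX=(642.4,-61.0); y=.162; th0=2.275
c=load(); d=[c[0]-AX[0],c[1]-AX[1]]; print(math.hypot(*d),(y+math.pi-math.atan2(d[1],d[0])))
st=math.pi/15
def pt(t): a=y+math.pi-t; return (AX[0]+50*math.cos(a),AX[1]+50*math.sin(a),177.,.166,.1)
plan([pt(th0+st*k) for k in range(1,31)],step=60)
```

```text
[669.37328013 -18.43067318 178.97742489] [1.39043342 0.85323247 5.38866738] [-1.93881226e-01  5.22735320e-01  1.33062053e+00  2.59757595e-04
  1.28411699e+00 -1.93105446e+00]
49.73712351122956 2.2751475039938747
[{"linear":[-0.029,-0.03,0.0],"spin":0.0,"fingers":0.1},{"linear":[-0.051,-0.065,0.0],"spin":0.0,"fingers":0.1},{"linear":[-0.065,-0.105,0.0],"spin":0.0,"fingers":0.1},{"linear":[-0.07,-0.146,0.0],"spin":0.0,"fingers":0.1},{"linear":[-0.067,-0.188,0.0],"spin":0.0,"fingers":0.1}]
[{"linear":[0.012,-0.04,0.0],"spin":0.0,"fingers":0.1},{"linear":[0.032,-0.077,0.0],"spin":0.0,"fingers":0.1},{"linear":[0.059,-0.108,0.0],"spin":0.0,"fingers":0.1},{"linear":[0.092,-0.134,0.0],"spin":0.0,"fingers":0.1},{"linear":[0.13,-0.152,0.0],"spin":0.0,"fingers":0.1}]
[{"linear":[0.041,-0.009,0.0],"spin":0.0,"fingers":0.1},{"linear":[0.082,-0.01,0.0],"spin":0.0,"fingers":0.1},{"linear":[0.124,-0.003,0.0],"spin":0.0,"fingers":0.1},{"linear":[0.162,0.013,0.0],"spin":0.0,"fingers":0.1},{"linear":[0.197,0.037,0.0],"spin":0.0,"fingers":0.1}]
[{"linear":[0.028,0.03,0.0],"spin":0.0,"fingers":0.1},{"linear":[0.05,0.066,0.0],"spin":0.0,"fingers":0.1},{"linear":[0.064,0.106,0.0],"spin":0.0,"fingers":0.1},{"linear":[0.069,0.147,0.0],"spin":0.0,"fingers":0.1},{"linear":[0.066,0.189,0.0],"spin":0.0,"fingers":0.1}]
[{"linear":[-0.012,0.04,0.0],"spin":0.0,"fingers":0.1},{"linear":[-0.032,0.076,0.0],"spin":0.0,"fingers":0.1},{"linear":[-0.059,0.108,0.0],"spin":0.0,"fingers":0.1},{"linear":[-0.092,0.134,0.0],"spin":0.0,"fingers":0.1},{"linear":[-0.13,0.152,0.0],"spin":0.0,"fingers":0.1}]
[{"linear":[-0.041,0.009,0.0],"spin":0.0,"fingers":0.1},{"linear":[-0.083,0.01,0.0],"spin":0.0,"fingers":0.1},{"linear":[-0.124,0.003,0.0],"spin":0.0,"fingers":0.1},{"linear":[-0.162,-0.013,0.0],"spin":0.0,"fingers":0.1},{"linear":[-0.197,-0.037,0.0],"spin":0.0,"fingers":0.1}]
end [ 6.6828e+02 -1.8110e+01  1.7710e+02  1.7000e-01  1.0000e-01]
```

{"name": "move_arm", "arguments": {"increments": [{"linear":[-0.029,-0.03,0.0],"spin":0.0,"fingers":0.1},{"linear":[-0.051,-0.065,0.0],"spin":0.0,"fingers":0.1},{"linear":[-0.065,-0.105,0.0],"spin":0.0,"fingers":0.1},{"linear":[-0.07,-0.146,0.0],"spin":0.0,"fingers":0.1},{"linear":[-0.067,-0.188,0.0],"spin":0.0,"fingers":0.1}]}}

```text
time_s: 49.55
eef_pos: [692.9, -61.3, 178.9]
tool_rot: [0.001, -0.083, 0.997, 0.0]
force: [-2.7, 4.0, 7.9]
opening: 20.6
grip_force: 59.0
```

{"name": "move_arm", "arguments": {"increments": [{"linear":[0.012,-0.04,0.0],"spin":0.0,"fingers":0.1},{"linear":[0.032,-0.077,0.0],"spin":0.0,"fingers":0.1},{"linear":[0.059,-0.108,0.0],"spin":0.0,"fingers":0.1},{"linear":[0.092,-0.134,0.0],"spin":0.0,"fingers":0.1},{"linear":[0.13,-0.152,0.0],"spin":0.0,"fingers":0.1}]}}

```text
time_s: 50.05
eef_pos: [667.6, -104.3, 178.9]
tool_rot: [0.002, -0.083, 0.997, 0.0]
force: [1.8, 4.7, 7.3]
opening: 20.8
grip_force: 59.0
```

{"name": "move_arm", "arguments": {"increments": [{"linear":[0.041,-0.009,0.0],"spin":0.0,"fingers":0.1},{"linear":[0.082,-0.01,0.0],"spin":0.0,"fingers":0.1},{"linear":[0.124,-0.003,0.0],"spin":0.0,"fingers":0.1},{"linear":[0.162,0.013,0.0],"spin":0.0,"fingers":0.1},{"linear":[0.197,0.037,0.0],"spin":0.0,"fingers":0.1}]}}

```text
time_s: 50.55
eef_pos: [618.0, -104.4, 179.0]
tool_rot: [0.003, -0.083, 0.997, -0.001]
force: [6.2, 1.5, 4.8]
opening: 20.8
grip_force: 58.8
```

{"name": "move_arm", "arguments": {"increments": [{"linear":[0.028,0.03,0.0],"spin":0.0,"fingers":0.1},{"linear":[0.05,0.066,0.0],"spin":0.0,"fingers":0.1},{"linear":[0.064,0.106,0.0],"spin":0.0,"fingers":0.1},{"linear":[0.069,0.147,0.0],"spin":0.0,"fingers":0.1},{"linear":[0.066,0.189,0.0],"spin":0.0,"fingers":0.1}]}}

```text
time_s: 51.05
eef_pos: [592.7, -61.3, 178.9]
tool_rot: [0.001, -0.083, 0.997, -0.002]
force: [0.2, -2.6, 7.3]
opening: 20.3
grip_force: 58.9
```

{"name": "move_arm", "arguments": {"increments": [{"linear":[-0.012,0.04,0.0],"spin":0.0,"fingers":0.1},{"linear":[-0.032,0.076,0.0],"spin":0.0,"fingers":0.1},{"linear":[-0.059,0.108,0.0],"spin":0.0,"fingers":0.1},{"linear":[-0.092,0.134,0.0],"spin":0.0,"fingers":0.1},{"linear":[-0.13,0.152,0.0],"spin":0.0,"fingers":0.1}]}}

```text
time_s: 51.55
eef_pos: [617.9, -17.3, 178.9]
tool_rot: [0.0, -0.083, 0.997, -0.001]
force: [-3.2, -2.4, 9.5]
opening: 20.4
grip_force: 59.3
```

{"name": "move_arm", "arguments": {"increments": [{"linear":[-0.041,0.009,0.0],"spin":0.0,"fingers":0.1},{"linear":[-0.083,0.01,0.0],"spin":0.0,"fingers":0.1},{"linear":[-0.124,0.003,0.0],"spin":0.0,"fingers":0.1},{"linear":[-0.162,-0.013,0.0],"spin":0.0,"fingers":0.1},{"linear":[-0.197,-0.037,0.0],"spin":0.0,"fingers":0.1}]}}

```text
time_s: 52.05
eef_pos: [668.3, -17.6, 178.9]
tool_rot: [0.0, -0.083, 0.997, -0.0]
force: [-4.0, 1.0, 10.2]
opening: 20.6
grip_force: 59.3
```

{"name": "move_arm", "arguments": {"increments": [{"linear":[-0.028,-0.031,0.0],"spin":0.0,"fingers":0.1},{"linear":[-0.05,-0.066,0.0],"spin":0.0,"fingers":0.1},{"linear":[-0.064,-0.106,0.0],"spin":0.0,"fingers":0.1},{"linear":[-0.069,-0.147,0.0],"spin":0.0,"fingers":0.1},{"linear":[-0.066,-0.189,0.0],"spin":0.0,"fingers":0.1}]}}

```text
time_s: 52.55
eef_pos: [692.9, -61.3, 178.9]
tool_rot: [0.001, -0.083, 0.997, 0.0]
force: [-2.4, 3.4, 9.8]
opening: 20.2
grip_force: 59.3
```

{"name": "move_arm", "arguments": {"increments": [{"linear":[0.012,-0.04,0.0],"spin":0.0,"fingers":0.1},{"linear":[0.032,-0.077,0.0],"spin":0.0,"fingers":0.1},{"linear":[0.059,-0.108,0.0],"spin":0.0,"fingers":0.1},{"linear":[0.092,-0.134,0.0],"spin":0.0,"fingers":0.1},{"linear":[0.13,-0.152,0.0],"spin":0.0,"fingers":0.1}]}}

```text
time_s: 53.05
eef_pos: [667.5, -104.4, 178.9]
tool_rot: [0.002, -0.083, 0.997, 0.0]
force: [1.2, 4.3, 8.6]
opening: 20.6
grip_force: 59.2
```

{"name": "move_arm", "arguments": {"increments": [{"linear":[0.041,-0.009,0.0],"spin":0.0,"fingers":0.1},{"linear":[0.082,-0.01,0.0],"spin":0.0,"fingers":0.1},{"linear":[0.124,-0.003,0.0],"spin":0.0,"fingers":0.1},{"linear":[0.162,0.013,0.0],"spin":0.0,"fingers":0.1},{"linear":[0.197,0.037,0.0],"spin":0.0,"fingers":0.1}]}}

```text
time_s: 53.55
eef_pos: [617.9, -104.3, 178.9]
tool_rot: [0.003, -0.083, 0.997, -0.001]
force: [4.8, 1.6, 6.0]
opening: 20.5
grip_force: 58.9
```

{"name": "move_arm", "arguments": {"increments": [{"linear":[0.028,0.03,0.0],"spin":0.0,"fingers":0.1},{"linear":[0.05,0.066,0.0],"spin":0.0,"fingers":0.1},{"linear":[0.064,0.106,0.0],"spin":0.0,"fingers":0.1},{"linear":[0.069,0.147,0.0],"spin":0.0,"fingers":0.1},{"linear":[0.066,0.189,0.0],"spin":0.0,"fingers":0.1}]}}

```text
time_s: 54.05
eef_pos: [592.7, -61.3, 178.9]
tool_rot: [0.001, -0.083, 0.997, -0.002]
force: [0.5, -3.4, 7.3]
opening: 20.9
grip_force: 59.0
```

{"name": "move_arm", "arguments": {"increments": [{"linear":[-0.012,0.04,0.0],"spin":0.0,"fingers":0.1},{"linear":[-0.032,0.076,0.0],"spin":0.0,"fingers":0.1},{"linear":[-0.059,0.108,0.0],"spin":0.0,"fingers":0.1},{"linear":[-0.092,0.134,0.0],"spin":0.0,"fingers":0.1},{"linear":[-0.13,0.152,0.0],"spin":0.0,"fingers":0.1}]}}

```text
time_s: 54.55
eef_pos: [617.9, -17.3, 178.9]
tool_rot: [0.0, -0.083, 0.997, -0.001]
force: [-2.8, -2.6, 9.4]
opening: 20.6
grip_force: 59.3
```

{"name": "move_arm", "arguments": {"increments": [{"linear":[-0.041,0.009,0.0],"spin":0.0,"fingers":0.1},{"linear":[-0.083,0.01,0.0],"spin":0.0,"fingers":0.1},{"linear":[-0.124,0.003,0.0],"spin":0.0,"fingers":0.1},{"linear":[-0.162,-0.013,0.0],"spin":0.0,"fingers":0.1},{"linear":[-0.197,-0.037,0.0],"spin":0.0,"fingers":0.1}]}}

```text
time_s: 55.05
eef_pos: [668.3, -17.6, 178.9]
tool_rot: [0.0, -0.083, 0.997, -0.0]
force: [-3.8, 0.5, 9.4]
opening: 20.5
grip_force: 59.4
```

{"name": "move_arm", "arguments": {"increments": [{"linear":[-0.028,-0.031,0.0],"spin":0.0,"fingers":0.1},{"linear":[-0.05,-0.066,0.0],"spin":0.0,"fingers":0.1},{"linear":[-0.064,-0.106,0.0],"spin":0.0,"fingers":0.1},{"linear":[-0.069,-0.147,0.0],"spin":0.0,"fingers":0.1},{"linear":[-0.066,-0.189,0.0],"spin":0.0,"fingers":0.1}]}}

```text
time_s: 55.55
eef_pos: [692.9, -61.3, 178.9]
tool_rot: [0.001, -0.083, 0.997, 0.0]
force: [-1.3, 4.3, 9.1]
opening: 20.3
grip_force: 59.4
```

Run:
```python
from cyc import *
AX=(642.4,-61.0); y=.162; st=math.pi/15
def pt(t): a=y+math.pi-t; return (AX[0]+50*math.cos(a),AX[1]+50*math.sin(a),177.,.166,.1)
c=pt(2.275+65*st); json.dump(list(c),open(F,'w'))
s=h.r.read_state(); print(s['eef_pos'],c)
t0=2.275+65*st
plan([pt(t0+x) for x in (.18,.36,.54,.72,.9)],step=60)
plan([pt(t0+x) for x in (1.05,1.17,1.27,1.35,1.40)],step=60)
plan([pt(t0+x) for x in (1.44,1.48,1.50,1.52,1.54)],step=60)
```

```text
[692.93209789 -61.31298166 178.92434402] (692.3913466942365, -61.93019121509837, 177.0, 0.166, 0.1)
[{"linear":[0.01,-0.035,0.0],"spin":0.0,"fingers":0.1},{"linear":[0.026,-0.067,0.0],"spin":0.0,"fingers":0.1},{"linear":[0.047,-0.096,0.0],"spin":0.0,"fingers":0.1},{"linear":[0.073,-0.121,0.0],"spin":0.0,"fingers":0.1},{"linear":[0.103,-0.14,0.0],"spin":0.0,"fingers":0.1}]
end [ 6.7278e+02 -1.0070e+02  1.7700e+02  1.7000e-01  1.0000e-01]
[{"linear":[0.028,-0.012,0.0],"spin":0.0,"fingers":0.1},{"linear":[0.051,-0.019,0.0],"spin":0.0,"fingers":0.1},{"linear":[0.07,-0.022,0.0],"spin":0.0,"fingers":0.1},{"linear":[0.086,-0.023,0.0],"spin":0.0,"fingers":0.1},{"linear":[0.096,-0.023,0.0],"spin":0.0,"fingers":0.1}]
end [ 6.5006e+02 -1.1034e+02  1.7700e+02  1.7000e-01  1.0000e-01]
[{"linear":[0.008,0.0,0.0],"spin":0.0,"fingers":0.1},{"linear":[0.016,0.001,0.0],"spin":0.0,"fingers":0.1},{"linear":[0.02,0.001,0.0],"spin":0.0,"fingers":0.1},{"linear":[0.024,0.001,0.0],"spin":0.0,"fingers":0.1},{"linear":[0.028,0.002,0.0],"spin":0.0,"fingers":0.1}]
end [ 6.4307e+02 -1.1100e+02  1.7700e+02  1.7000e-01  1.0000e-01]
```

{"name": "move_arm", "arguments": {"increments": [{"linear":[0.01,-0.035,0.0],"spin":0.0,"fingers":0.1},{"linear":[0.026,-0.067,0.0],"spin":0.0,"fingers":0.1},{"linear":[0.047,-0.096,0.0],"spin":0.0,"fingers":0.1},{"linear":[0.073,-0.121,0.0],"spin":0.0,"fingers":0.1},{"linear":[0.103,-0.14,0.0],"spin":0.0,"fingers":0.1}]}}

```text
time_s: 56.05
eef_pos: [673.5, -100.3, 178.9]
tool_rot: [0.002, -0.083, 0.997, 0.0]
force: [1.6, 3.9, 7.5]
opening: 20.5
grip_force: 59.2
```

{"name": "move_arm", "arguments": {"increments": [{"linear":[0.028,-0.012,0.0],"spin":0.0,"fingers":0.1},{"linear":[0.051,-0.019,0.0],"spin":0.0,"fingers":0.1},{"linear":[0.07,-0.022,0.0],"spin":0.0,"fingers":0.1},{"linear":[0.086,-0.023,0.0],"spin":0.0,"fingers":0.1},{"linear":[0.096,-0.023,0.0],"spin":0.0,"fingers":0.1}]}}

```text
time_s: 56.55
eef_pos: [651.0, -110.2, 179.0]
tool_rot: [0.002, -0.083, 0.997, -0.0]
force: [2.0, 2.6, 6.8]
opening: 20.7
grip_force: 59.1
```

{"name": "move_arm", "arguments": {"increments": [{"linear":[0.008,0.0,0.0],"spin":0.0,"fingers":0.1},{"linear":[0.016,0.001,0.0],"spin":0.0,"fingers":0.1},{"linear":[0.016,0.001,0.0],"spin":0.0,"fingers":0.1},{"linear":[0.016,0.001,0.0],"spin":0.0,"fingers":0.1},{"linear":[0.016,0.001,0.0],"spin":0.0,"fingers":0.1}]}}

```text
time_s: 57.05
eef_pos: [650.1, -110.3, 179.1]
tool_rot: [0.005, -0.083, 0.997, -0.001]
force: [12.4, 4.3, 1.4]
opening: 20.6
grip_force: 58.7
```

{"name": "move_arm", "arguments": {"increments": [{"linear":[0.008,0.0,0.0],"spin":0.0,"fingers":0.1},{"linear":[0.008,0.0,0.0],"spin":0.0,"fingers":0.1},{"linear":[0.008,0.0,0.0],"spin":0.0,"fingers":0.1},{"linear":[0.008,0.0,0.0],"spin":0.0,"fingers":0.1},{"linear":[0.008,0.0,0.0],"spin":0.0,"fingers":0.1}]}}

```text
time_s: 57.55
eef_pos: [649.8, -110.3, 179.1]
tool_rot: [0.007, -0.083, 0.997, -0.001]
force: [17.2, 4.7, -1.6]
opening: 20.7
grip_force: 58.7
```

{"name": "move_arm", "arguments": {"increments": [{"linear":[-0.012,0.0,0.0],"spin":0.0,"fingers":0.6},{"linear":[-0.012,0.0,0.0],"spin":0.0,"fingers":0.6},{"linear":[-0.012,0.0,0.0],"spin":0.0,"fingers":0.6},{"linear":[-0.012,0.0,0.0],"spin":0.0,"fingers":0.6},{"linear":[-0.012,0.0,0.0],"spin":0.0,"fingers":0.6}]}}

```text
time_s: 58.05
eef_pos: [646.6, -110.8, 176.8]
tool_rot: [-0.0, -0.083, 0.997, 0.0]
force: [0.3, -0.1, 0.7]
opening: 51.3
grip_force: 0.0
```

{"name": "move_arm", "arguments": {"increments": [{"linear":[0.0,0.0,-0.08],"spin":0.0,"fingers":0.6},{"linear":[0.0,0.0,-0.2],"spin":0.0,"fingers":0.6},{"linear":[0.0,0.0,-0.35],"spin":0.0,"fingers":0.6},{"linear":[0.0,0.0,-0.5],"spin":0.0,"fingers":0.6},{"linear":[0.0,0.0,-0.5],"spin":0.0,"fingers":0.6}]}}

```text
time_s: 58.55
eef_pos: [649.1, -111.5, 309.0]
tool_rot: [0.005, -0.083, 0.997, -0.002]
force: [0.1, -0.2, 0.0]
opening: 51.0
grip_force: 0.0
```

{"name": "move_arm", "arguments": {"increments": [{"linear":[-0.15,0.0,0.0],"spin":0.0,"fingers":0.6},{"linear":[-0.25,0.1,0.0],"spin":0.0,"fingers":0.6},{"linear":[-0.3,0.2,0.0],"spin":0.0,"fingers":0.6},{"linear":[-0.3,0.2,0.0],"spin":0.0,"fingers":0.6},{"linear":[-0.3,0.2,0.0],"spin":0.0,"fingers":0.6}]}}

```text
time_s: 59.05
eef_pos: [712.5, -48.4, 301.1]
tool_rot: [-0.001, -0.084, 0.996, -0.0]
force: [-0.6, -0.3, 0.4]
opening: 50.9
grip_force: 0.0
```

Run:
```python
from cyc import *
np=h.np
h.snap('wrist','w15'); h.snap('side','side15'); h.snap('scene','scene15')
m=np.zeros((600,800,3),np.uint8)
m[:420,:560]=cv2.imread('pics/w15.png')
m[420:,:400]=cv2.resize(cv2.imread('pics/side15.png')[120:370,80:460],(400,180)); 
m[420:,400:]=cv2.resize(cv2.imread('pics/scene15.png')[150:395,140:470],(400,180))
m[0:300,560:]=cv2.resize(cv2.imread('pics/side15.png')[160:280,260:356],(240,300),interpolation=cv2.INTER_CUBIC)
cv2.imwrite('pics/m15.png',m); print(h.r.read_state()['eef_pos'])
```

```text
[712.36061838 -50.02570572 301.90281542]
```

View pics/m15.png

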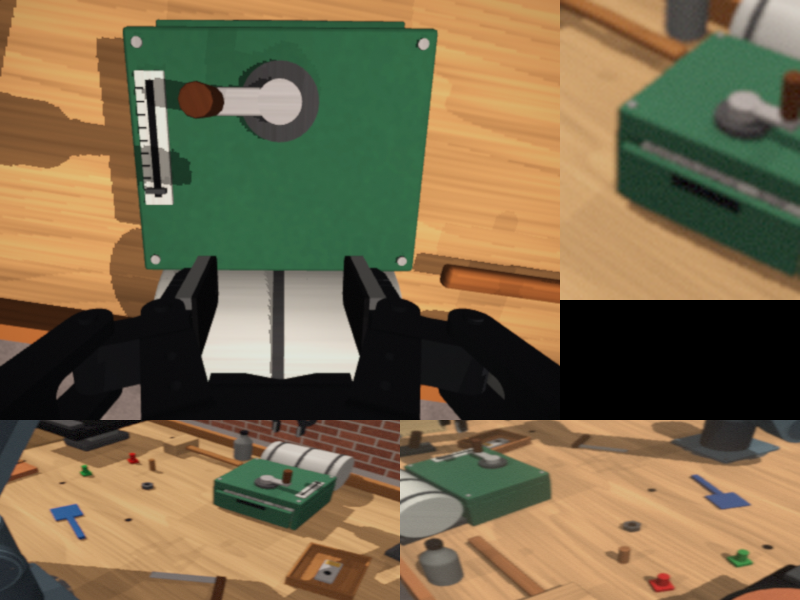

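The crank arm points to the machine's right, as it should at 2.75 turns, and the pointer is at the slot's far end (155,190). The cap is in the tray and the other things are untouched. One numeric check of the drawer face remains, then I hand in.

Run:
```python
from cyc import *
y=.162; ax=h.np.array([642.4,-61.0])
for p in [(156,21),(404,22)]:
    q=h.atz('w15',*p,78)[:2]-ax; print(q[0]*math.cos(y)+q[1]*math.sin(y)+55, -q[0]*math.sin(y)+q[1]*math.cos(y))
h.r.close_job()
```

```text
-9.76453582465831 -103.34727293940863
-10.31699079341729 103.50964848590856
the job is handed in; nothing more can be done
```

The job is done and handed in: the lever cap is in the tray and all five steel dogs are in the drawer. The drawer is fully home (front face measured about 10 mm ahead of the housing against 12 expected), the crank is up against its stop, and the other things on the bench are as they were.

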